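# Gauge a biscuit-fired vase in the bench caliper and lock the reading

### The job

Stand the white vase with the cobalt-blue band upright on the bed of the bench caliper, between its jaws, and let go of it. Then slide the blue jaw carriage shut until the vase is pinched between the jaw and the sprung anvil pad: the pad must give a little (about 4 to 8 N of squeeze), but unglazed clay is fragile, so never squeeze it with 15 N or more. Then flip the red cam lever fully over, away from where it lies, to lock the reading, leaving the vase pinched and upright and the two tumblers where they stand.

Things in the scene. Friction and masses are not known exactly. Their poses are not given: they have to be found in the camera images.
- vase: White biscuit-fired vase, round, 120 mm tall, 0.2 to 0.3 kg, broad cobalt-blue band on its belly. Origin: centre of its underside, z up. Belly 68 mm diameter from 18 to 50 mm height; straight neck 48 mm diameter from 68 to 112 mm height (grip here, from above); lip 52 mm. Starts upright on the table in one of three places shared with the two tumblers.
- orange_tumbler: Orange glazed waisted tumbler, 100 mm tall, 62 mm across. Origin: centre of its underside. Leave it where it stands.
- turquoise_tumbler: Turquoise glazed waisted tumbler, 100 mm tall, 62 mm across. Origin: centre of its underside. Leave it where it stands.
- gauge: Bench caliper fixed to the table; place and yaw vary. Origin: at table level; y is the slide axis (line of measurement), x across, z up. Grey base plate x -55 to 95, y -160 to 210 mm; its flat top, 12 mm high with a black mat, is the bed. A steel beam along y at x 60 mm, top 36 mm high, carries the jaw. Anvil at the -y end; the jaw closes towards -y.
- seat (a point): Point on the bed's top (12 mm above the table), on the line of measurement between the open jaws; axes as the caliper's. A vase centred here clears both jaws. At the end the vase's axis must be within 22 mm of the line of measurement and within 55 mm of this point along y.
- anvil: Grey anvil bracket, fixed at the caliper's -y end; origin at table level. In front (+y) of it a sprung aluminium pad, 44 mm wide, 16 to 62 mm high up. The pad's face rests 46 to 68 mm in front of this origin: its setting differs every time and is not reported, so find it by touch. Pushed, it gives up to 16 mm, force rising from 1.5 to 9.5 N, then hits a hard stop.
- jaw: Sliding jaw and its blue carriage. Origin: table level, on the beam's middle, in the plane of the measuring face; axes as the caliper's. Face looks to -y, spans x -85 to 20, height 16 to 66 mm; plate 12 mm thick. Carriage y 0 to 155 mm, 44 mm wide, top 48 mm high. Slides up to 75 mm to -y from fully open; drags with about 7 N and stays where left if pushed back with less.
- post (a point): Top centre of the black square push post on the carriage, 125 mm above the table: 20 x 20 mm, standing free from 48 to 125 mm height, 55 mm behind (+y) the measuring face. Push it from its +y side, or grip it, to slide the jaw.
- cam_lever (a joint): Red-tipped cam lever on the carriage, hinged about the slide direction; pivot at x 0, y 125, height 62 mm in the jaw's frame; 70 mm long, 16 mm thick. 0 (free): leans 35 degrees from upright to the caliper's -x. 1.25 (locked, at its stop): leans 37 degrees to +x. Locked means above 1.0; the lobe stiffens from 0.75 and passes centre at 1.12. Needs 3 to 10 N at half length.
- lever_tip (a point): The end of the red cam lever, 70 mm from its pivot.

How it is judged:
On the way, in this order (a step that is already met when the one before it is completed fails the run):
1. the vase stands upright on the bed between the jaws, released, the lever still free (x of vase in the frame of seat between -0.022 and 0.022 m and y of vase in the frame of seat between -0.055 and 0.055 m and z of vase in the frame of seat between -0.005 and 0.005 m and angle between vase's own z axis and vertical below 0.08 rad and contact force between the fingers and vase below 0.1 N and value of joint cam_lever below 0.4 rad), for 0.2 s.
2. the vase is pinched between jaw and anvil pad with more than 2 N on each, not held by the fingers, the lever still free (all of step 1 and contact force between each of jaw, anvil and vase above 2 N), for 0.3 s.
3. the cam lever is flipped over to locked, the vase still pinched (contact force between each of jaw, anvil and vase above 2 N and value of joint cam_lever above 1 rad), for 0.2 s.
At the end, for the whole second after the job is handed in: The vase stands upright (within 0.08 rad) and at rest on the bed, within 22 mm of the line of measurement, pinched with 2 to 15 N by both the jaw and the anvil pad, and the cam lever is locked (beyond 1.0 rad) (all of step 3 and x of vase in the frame of seat between -0.022 and 0.022 m and y of vase in the frame of seat between -0.055 and 0.055 m and z of vase in the frame of seat between -0.005 and 0.005 m and angle between vase's own z axis and vertical below 0.08 rad and contact force between jaw and vase below 15 N and linear speed of vase below 0.01 m/s); the robot touches nothing.
It fails at once if the vase is squeezed with 15 N or more by jaw or anvil (contact force between any of jaw, anvil and vase above 15 N).
It fails at once if the vase is tipped over (angle between vase's own z axis and vertical above 0.7 rad).
It fails at once if a tumbler is moved by more than 30 mm or tipped (distance of any of orange_tumbler, turquoise_tumbler from where it was at the start of the episode above 0.03 m or angle between any of orange_tumbler, turquoise_tumbler's own z axis and vertical above 0.5 rad).
It also fails if it takes over 72 s, if anything falls off the work surface, if the arm or the gripper's body presses on something with over 40 N, if the wrist force passes 120 N, or if a joint passes its speed limit or range.

### The arm

A 7-joint arm with a two-finger parallel gripper is mounted at the origin on the work surface. World frame = base frame: x ahead of the robot, y to its left, z up, the work surface at z = 0. Lengths are in m, angles in rad, forces in N, time in s.
With the tool pointing down it reaches from about 0.425 to 0.875 m from the base axis. Payload 9.9 kg.
Tool frame: the origin (TCP) lies at the very end of the fingers, on their centre line; the grasp point (between the pads) lies ctrl.pinch_z behind it (ctrl.pinch_z is the distance from the TCP to the grasp point, in m); z points along the fingers, x is the direction in which the jaws open and shut, and the axes are right-handed (so a half turn about z gives the same grasp; the last joint's range is limited). The gripper opens to 85 mm and grips with 20 to 120 N. Pads are 22 mm wide; open, the fingers measure 114 mm over their backs; the gripper's body (76 mm by 85 mm) begins 54 mm behind the grasp point. The pads swing forward as they close: fully open they stand 13 mm farther back than shut.
Start: joints at [1.182, 0.576, 0.025, 1.437, -0.015, 1.129, -0.057], TCP at [0.203, -0.644, 0.2] pointing down, gripper open.
Joint ranges: [-2.76, 2.76], [-0.34, 2.15], [-1.52, 1.57], [0.19, 2.46], [-1.09, 4.23], [0.17, 1.99], [-2.82, 2.82]. Speed limits (rad/s): [2.22, 2.22, 3.01, 3.01, 3.14, 3.14, 3.14].

### API

Orientations are given as a unit quaternion [x, y, z, w].
In Python, from station import ctrl, get_image gives the robot as it stands.
- The arm moves only by the tool send_rows, never from a script. Its argument "commands" is a list of rows, each a list of 5 numbers: the gripper command: -1 is shut, 1 is fully open, values between are in proportion, then the shift along the tool's x, y, z in cm, then the turn about the tool's z in rad. In form: [[jaw, x, y, z, yaw], ...]. A call has 1 to 12 rows; each row is the pose to reach, as a shift and turn from the pose commanded when the call began, along the tool's axes at that moment; what a row does not reach only later rows make up. A row lasts 1/10 s, in which the tool goes at most 50 mm and 8.59 degrees, less where a joint would pass 70% of its speed; a pose out of reach is approached as far as the arm can. A call with a gripper value outside its range is refused whole. The fingers move at their own pace and stop on an object; "newtons" is the grip in N (left out, the last holds). Time passes only in rows, so rows that repeat a pose let the fingers close. It gives the time, the measured TCP pose, the force and the opening at its end, in the units of the state.
- ctrl.get_obs(): the state, without advancing time (a new reading comes with each control period).
- get_image(name): name is "scene" or "top" or "wrist"; returns a dict with "image" (384x512x3 uint8, red, green, blue), "z_map" (384x512 float32, m along the optical axis (not along the pixel's ray), 0 where there is no reading), "fx", "fy", "cx", "cy" (pixels), "k1" (the pictures are not rectified: a ray, as slopes to the right and down, at radius r is drawn at 1 + k1 r^2 times it, then the intrinsics apply), "R" (3x3) and "t" (3): a world point X has camera coordinates R X + t. Camera axes: x right, y down, z forward; pixel columns grow to the right and rows downward; lengths in m; the calibration is good to about 2 mm. A picture is of the moment at which its call begins.
- ctrl.sign_off(): hands the job in, once; it reports no verdict.
The state is a dict: "time": time; "joint_pos": joint angles; "qd": joint speeds; "joint_efforts": joint torques, N m; "tcp_pos": TCP position; "tcp_rot": TCP orientation; "contact_force": force on the tool from outside, world axes, zero at the start; "wrist_torque": the same for the moment, N m; "finger_gap": opening from 0.0 (shut) to 1.0 (fully open).
Only numpy, scipy, OpenCV 4.12 (cv2) and the standard library are available. Lean on these libraries where they do the work, as an engineer would, in place of code of your own. Each camera call takes 0.05 s, during which the arm holds its last target.

## Working session

There is one attempt and no reset: what is moved stays moved. The work goes in short steps, Python scripts to look and compute and a tool call to move; the robot and the scene stay as the last step left them, time stands still between calls to the robot, and variables do not carry over. Pictures are saved under pics/ and viewed, and the job is handed in when it is done.

Besides the shell and the picture viewer there is one more tool, called after "Request:" in YAML: its name, and indented under it one key for each argument. send_rows: Moves the arm, as the interface text tells. Its arguments: {"type":"object","properties":{"commands":{"type":"array"},"newtons":{"type":"number"}},"required":["commands"]}

```bash
mkdir -p pics; ls; cat > h.py <<'E'
import numpy as np, cv2
from station import ctrl, get_image
def snap(n,f):
    d=get_image(n); cv2.imwrite('pics/'+f,d['image'][:,:,::-1]); np.savez('pics/'+f[:-4]+'.npz',**{k:np.array(v) for k,v in d.items()}); return d
def load(f): return dict(np.load('pics/'+f+'.npz'))
def ray(d,u,v):
    x=(u-d['cx'])/d['fx'];y=(v-d['cy'])/d['fy']
    s,t=x,y
    for _ in range(20):
        k=1+d['k1']*(s*s+t*t); s,t=x/k,y/k
    return np.array([s,t,1.])
def p3(d,u,v,z=None):
    """by depth map"""
    if z is None: z=d['z_map'][int(round(v)),int(round(u))]
    return d['R'].T@(ray(d,u,v)*z-d['t'])
def pz(d,u,v,h):
    """on plane z=h"""
    o=-d['R'].T@d['t']; r=d['R'].T@ray(d,u,v)
    return o+r*(h-o[2])/r[2]
def proj(d,X):
    c=d['R']@np.array(X)+d['t']; s,t=c[0]/c[2],c[1]/c[2]; k=1+d['k1']*(s*s+t*t)
    return np.array([d['fx']*s*k+d['cx'],d['fy']*t*k+d['cy']])
E
python3 - <<'E'
from h import *
for n in('scene','top','wrist'): d=snap(n,n+'0.png'); print(n,d['fx'],d['k1'],-d['R'].T@d['t'])
o=ctrl.get_obs(); print(o, ctrl.pinch_z)
E
```

```text
pics
scene 482.7447516395785 -0.12973847480911563 [ 1.00512897 -0.4912974   1.18565338]
top 353.5048852529793 -0.013806353188572165 [0.4584539  0.00641885 0.90564086]
wrist 322.7859084290064 -0.029089554968794954 [ 0.26915832 -0.62143919  0.37274905]
{'time': 0.15, 'joint_pos': array([ 1.18220086,  0.57632997,  0.02484159,  1.43768785, -0.01502227,
        1.12899402, -0.05648346]), 'qd': array([-0.00164163, -0.00122669,  0.00049573, -0.00146455, -0.00095588,
        0.00080478,  0.0010901 ]), 'joint_efforts': array([ 3.02360306e-03, -7.66263700e+01,  2.25241743e+00, -2.86181849e+01,
        1.54774566e-02,  9.89845576e-03,  8.74814781e-07]), 'tcp_pos': array([ 0.20247735, -0.64353115,  0.1993562 ]), 'tcp_rot': array([ 8.06269691e-01, -5.91547804e-01, -5.07938553e-04, -3.51347146e-04]), 'contact_force': array([ 0.20460644, -0.9809966 , -0.19518895]), 'wrist_torque': array([ 0.0085324 , -0.01232276, -0.00721369]), 'finger_gap': 1.00093915610608} 0.0187
```

View pics/scene0.png

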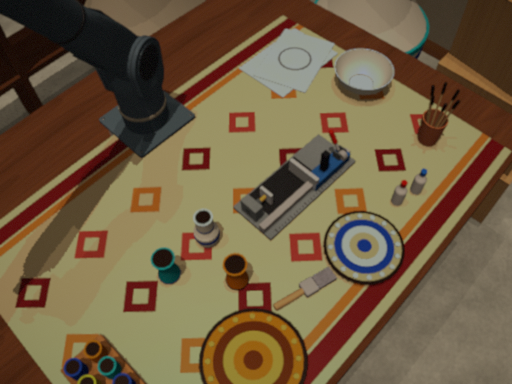

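View pics/top0.png

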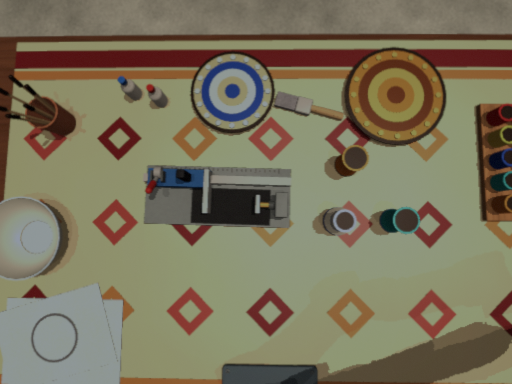

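The top view shows the vase at about (342,221), the orange tumbler at (352,160) and the turquoise one at (405,221). The caliper spans about (145–290,166–227). I'll enlarge the top and scene views to read them closer.

```bash
python3 - <<'E'
from h import *
a=cv2.imread('pics/top0.png'); cv2.imwrite('pics/c1.png',cv2.resize(a[150:240,135:300],None,fx=4.8,fy=4.8,interpolation=cv2.INTER_CUBIC))
cv2.imwrite('pics/c2.png',cv2.resize(a[140:245,310:435],None,fx=5,fy=5,interpolation=cv2.INTER_CUBIC))
a=cv2.imread('pics/scene0.png'); cv2.imwrite('pics/c3.png',cv2.resize(a[120:245,225:365],None,fx=4.5,fy=4.5,interpolation=cv2.INTER_CUBIC))
E
```

```text
(no output)
```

View pics/c1.png

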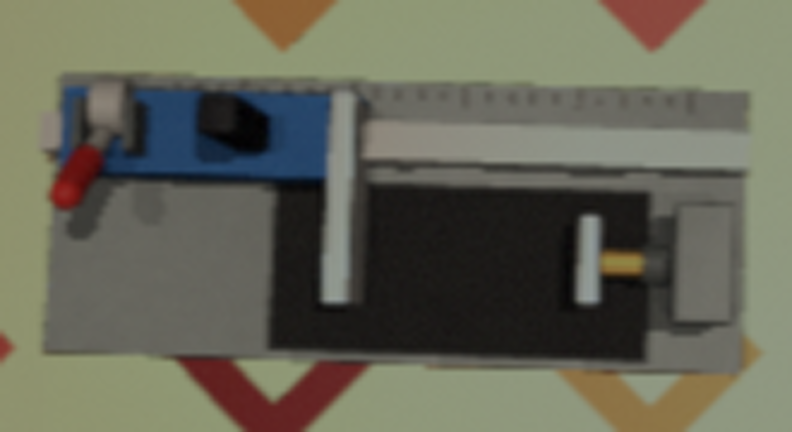

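View pics/c2.png

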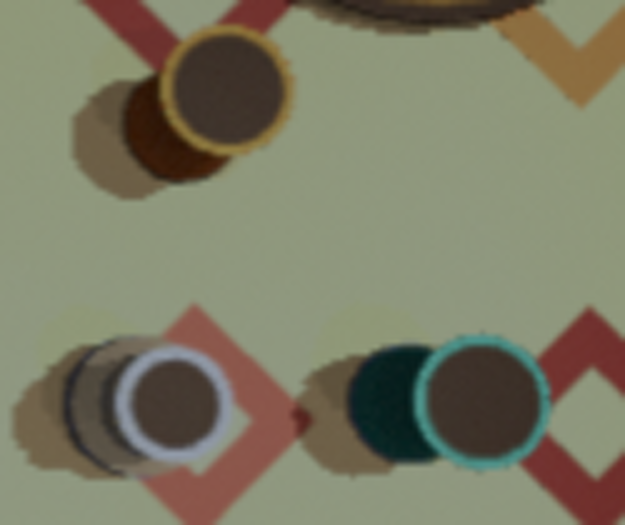

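View pics/c3.png

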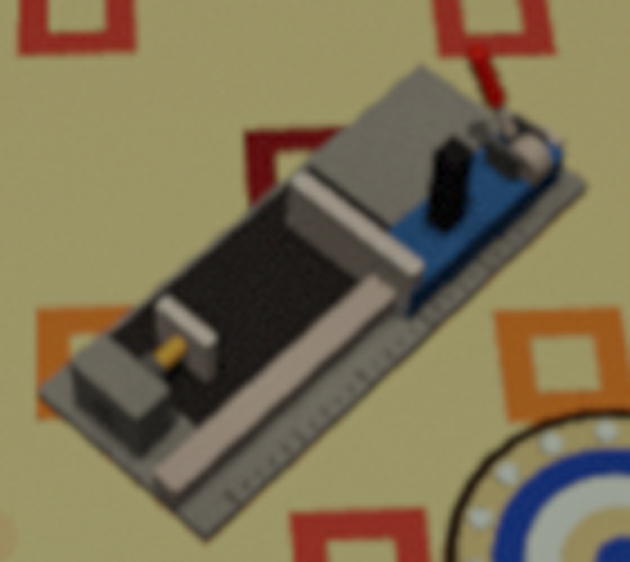

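```bash
python3 - <<'E'
from h import *
d=load('top0')
def c1(u,v): return ((u+.5)/4.8-.5+135,(v+.5)/4.8-.5+150)
def c2(u,v): return ((u+.5)/5-.5+310,(v+.5)/5-.5+140)
np.set_printoptions(precision=4,suppress=True)
C={n:pz(d,*c1(*q),.012) for n,q in dict(TL=(62,76),TR=(750,95),BR=(742,370),BL=(44,352)).items()}
W=np.array([C[k][:2] for k in('TL','TR','BR','BL')]); L=np.array([[.095,.21],[.095,-.16],[-.055,-.16],[-.055,.21]])
print(W, 'L',np.linalg.norm(W[0]-W[1]),np.linalg.norm(W[1]-W[2]))
wm,lm=W.mean(0),L.mean(0); H=(L-lm).T@(W-wm); U,S,V=np.linalg.svd(H); R=(U@V).T; o=wm-R@lm
print('gauge origin',o,'yaw',np.arctan2(R[1,0],R[0,0]),'resid',(W-(L@R.T+o))*1000)
loc=lambda p:R.T@(np.array(p[:2])-o)
for n,q,h in [('jawR top far',(357,93),.066),('jawR bot',(348,302),.066),('post',(217,104),.125),('pad face top',(575,215),.062),('pad face bot',(574,302),.062),('padfrontR',(600,215),.062),('anvL',(677,205),.066),('levertip',(65,193),.119)]:
    p=pz(d,*c1(*q),h); u,v=c1(*q); print(n,p,'loc',loc(p))
for n,q,h in [('vase',(173,404),.12),('or',(227,91),.1),('tq',(482,402),.1)]:
    p=pz(d,*c2(*q),h); print(n,p,loc(p))
# depth checks
for n,q in [('post',(217,104)),('jaw',(343,200)),('carr',(290,130)),('pad',(587,250)),('anv',(705,260))]:
    print(n,p3(d,*c1(*q)))
E
```

```text
[[ 0.6062  0.3155]
 [ 0.5975 -0.0537]
 [ 0.4522 -0.0493]
 [ 0.4585  0.3191]] L 0.3692411296767524 0.14536470896757056
gauge origin [0.5081 0.1083] yaw -0.021268123811860922 resid [[-1.3159 -0.7834]
 [-2.1461 -0.0057]
 [ 2.52    1.1406]
 [ 0.942  -0.3516]]
jawR top far [0.5892 0.1469 0.066 ] loc [0.0803 0.0403]
jawR bot [0.4845 0.149  0.066 ] loc [-0.0245  0.0402]
post [0.5746 0.2027 0.125 ] loc [0.0645 0.0957]
pad face top [0.5288 0.037  0.062 ] loc [ 0.0222 -0.0709]
pad face bot [0.4855 0.0371 0.062 ] loc [-0.0211 -0.0717]
padfrontR [0.5289 0.0245 0.062 ] loc [ 0.0226 -0.0834]
anvL [ 0.5338 -0.0138  0.066 ] loc [ 0.0283 -0.1215]
levertip [0.5329 0.2748 0.119 ] loc [0.0213 0.1669]
vase [ 0.4677 -0.1637  0.12  ] [-0.0346 -0.2728]
or [ 0.6115 -0.1951  0.1   ] [ 0.1098 -0.3012]
tq [ 0.4698 -0.3069  0.1   ] [-0.0295 -0.416 ]
post [0.5744 0.2024 0.1261]
jaw [0.5353 0.1528 0.0654]
carr [0.5727 0.1839 0.0481]
pad [0.5113 0.0308 0.0624]
anv [ 0.5065 -0.0277  0.0662]
```

```bash
cat >> h.py <<'E'
from scipy.spatial.transform import Rotation as Ro
def go(x,y,z,head=None):
    """shift (cm, tool axes) and yaw to world TCP pose; head = world angle of tool x"""
    o=ctrl.get_obs(); R=Ro.from_quat(o['tcp_rot']).as_matrix()
    h=np.arctan2(R[1,0],R[0,0]); s=R.T@(np.array([x,y,z])-o['tcp_pos'])*100
    print('shift',s.round(2),'yaw',0 if head is None else round((h-head+np.pi)%(2*np.pi)-np.pi,3),'| tcp',o['tcp_pos'].round(4),'head',round(h,4),'F',o['contact_force'].round(2),'gap',round(o['finger_gap'],3),'t',o['time'])
G=np.array([.5081,.1083]); GY=-.0213
def g2w(x,y): c,s=np.cos(GY),np.sin(GY); return G+np.array([c*x-s*y,s*x+c*y])
def w2g(p): c,s=np.cos(GY),np.sin(GY); a,b=np.array(p[:2])-G; return np.array([c*a+s*b,-s*a+c*b])
E
python3 - <<'E'
from h import *
go(.468,-.164,.2,GY)
E
```

```text
shift [-3.777e+01 -3.972e+01 -2.000e-02] yaw -1.245 | tcp [ 0.2025 -0.6435  0.1994] head -1.266 F [ 0.2  -0.98 -0.2 ] gap 1.001 t 0.15
```

Request:
send_rows:
  commands:
    - [1,-4,-4,0,-0.12]
    - [1,-8,-8,0,-0.24]
    - [1,-12,-12,0,-0.36]
    - [1,-16,-16,0,-0.48]
    - [1,-20,-20,0,-0.6]
    - [1,-24,-24,0,-0.72]
    - [1,-28,-29,0,-0.84]
    - [1,-32,-33,0,-0.96]
    - [1,-35,-36,0,-1.08]
    - [1,-37,-38.5,0,-1.2]
    - [1,-37.8,-39.7,0,-1.245]
    - [1,-37.8,-39.7,0,-1.245]

```text
time: 1.35
tcp_pos: [0.4714, -0.1573, 0.2004]
tcp_rot: [1.0, -0.005, 0.001, -0.002]
contact_force: [-1.1, -0.7, 0.5]
finger_gap: 0.997
```

```bash
python3 - <<'E'
from h import *
snap('wrist','w1.png'); d=snap('scene','s1.png')
go(.468,-.164,.0765,GY)
E
```

```text
shift [ 0.    0.08 12.33] yaw 0.003 | tcp [ 0.4681 -0.1632  0.1998] head -0.0186 F [-1.2  -0.28 -0.05] gap 0.999 t 1.45
```

View pics/w1.png

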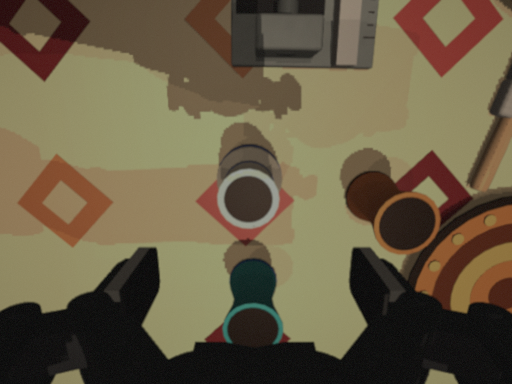

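```bash
python3 - <<'E'
from h import *
d=load('w1'); print(pz(d,249,198,.12), p3(d,249,228), d['z_map'][170:230:6,249])
s=load('s1');print(proj(s,[.468,-.164,.12]))
E
```

```text
[ 0.46738229 -0.16089112  0.12      ] [ 0.46697103 -0.18749549  0.11926499] [0.25853643 0.25948563 0.26108488 0.2616902  0.26438707 0.2656417
 0.26637873 0.26671025 0.26924837 0.2714832 ]
[202.83782013 217.16126955]
```

View pics/s1.png

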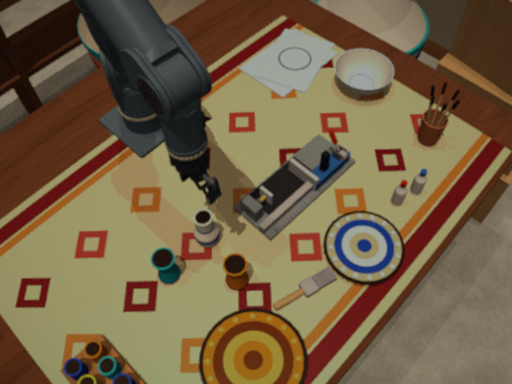

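The wrist view puts the vase rim at (249,198), about (0.467, -0.161), which agrees with the top view to within 3 mm. I'll descend and grip with low force.

Request:
send_rows:
  commands:
    - [1,0,0,3,0]
    - [1,0,0,6,0]
    - [1,0,0,9,0]
    - [1,0,0,11,0]
    - [1,0,0,12.2,0]
    - [1,0,0,12.2,0]
    - [1,0,0,12.2,0]

```text
time: 2.15
tcp_pos: [0.4679, -0.1649, 0.0785]
tcp_rot: [1.0, -0.011, 0.0, 0.0]
contact_force: [0.0, 0.6, 0.3]
finger_gap: 1.0
```

Request:
send_rows:
  commands:
    - [-1,0,0,0,0]
    - [-1,0,0,0,0]
    - [-1,0,0,0,0]
    - [-1,0,0,0,0]
    - [-1,0,0,0,0]
    - [-1,0,0,0,0]
    - [-1,0,0,0,0]
    - [-1,0,0,0,0]
  newtons: 30

```text
time: 2.95
tcp_pos: [0.4683, -0.1645, 0.0792]
tcp_rot: [1.0, -0.011, 0.001, 0.0]
contact_force: [-2.4, 0.7, 10.6]
finger_gap: 0.576
```

```bash
python3 - <<'E'
from h import *
x,y=g2w(0,-.022); print(x,y)
go(x,y,.195,GY); w=snap('scene','s2.png')
E
```

```text
0.5076314354323852 0.08630499040132111
shift [  3.42 -25.14 -11.6 ] yaw 0.0 | tcp [ 0.4683 -0.1645  0.0792] head -0.0211 F [-2.44  0.74 10.59] gap 0.576 t 2.95
```

Request:
send_rows:
  commands:
    - [-1,0,0,-1,0]
    - [-1,0,0,-2.5,0]
    - [-1,0,0,-5,0]
    - [-1,0,0,-8,0]
    - [-1,0,0,-10.5,0]
    - [-1,0,0,-11.6,0]
    - [-1,0,0,-11.6,0]

```text
time: 3.7
tcp_pos: [0.4685, -0.1644, 0.1953]
tcp_rot: [1.0, -0.011, 0.001, 0.0]
contact_force: [0.5, 0.1, -4.3]
finger_gap: 0.571
```

Request:
send_rows:
  commands:
    - [-1,0.2,-1.5,0,0]
    - [-1,0.6,-4,0,0]
    - [-1,1,-7,0,0]
    - [-1,1.4,-10,0,0]
    - [-1,1.8,-13,0,0]
    - [-1,2.2,-16,0,0]
    - [-1,2.6,-19,0,0]
    - [-1,3,-22,0,0]
    - [-1,3.3,-24,0,0]
    - [-1,3.4,-25.1,0,0]
    - [-1,3.4,-25.1,0,0]
    - [-1,3.4,-25.1,0,0]

```text
time: 4.9
tcp_pos: [0.5066, 0.0848, 0.1933]
tcp_rot: [1.0, -0.011, -0.001, 0.001]
contact_force: [-0.7, -2.1, -3.9]
finger_gap: 0.571
```

```bash
python3 - <<'E'
from h import *
x,y=g2w(0,-.022)
go(x,y,.0912,GY); snap('scene','s2.png'); snap('top','t2.png'); snap('wrist','w2.png')
a=cv2.imread('pics/s2.png'); b=cv2.imread('pics/t2.png');c=cv2.imread('pics/w2.png')
cv2.imwrite('pics/c4.png',np.hstack([cv2.resize(a[90:240,200:350],(400,400)),cv2.resize(b[120:270,150:300],(400,400))]))
E
```

```text
shift [ 0.11 -0.17 10.2 ] yaw -0.0 | tcp [0.5066 0.0848 0.1933] head -0.0216 F [-0.65 -2.12 -3.88] gap 0.571 t 4.9
```

View pics/c4.png

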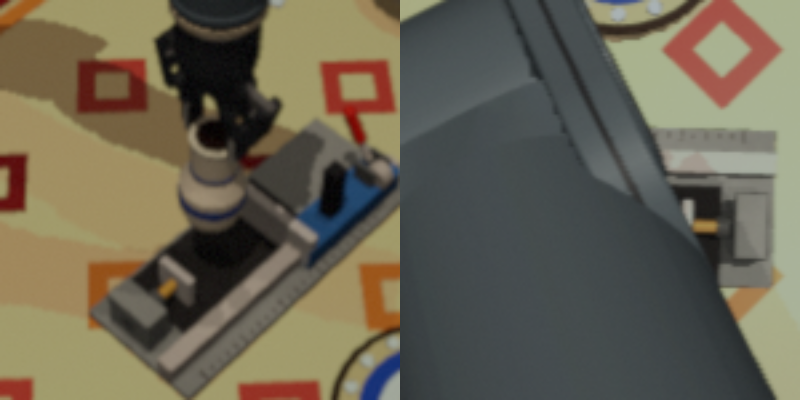

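View pics/w2.png

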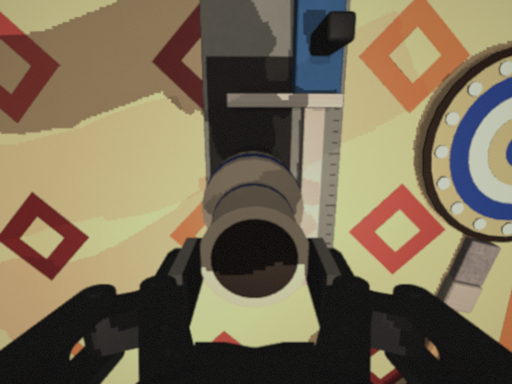

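The vase hangs upright over the mat, between the jaw and the pad. I'll lower it.

Request:
send_rows:
  commands:
    - [-1,0.1,-0.1,2.5,0]
    - [-1,0.1,-0.1,5,0]
    - [-1,0.1,-0.1,7,0]
    - [-1,0.1,-0.1,8.5,0]
    - [-1,0.1,-0.1,9.4,0]
    - [-1,0.1,-0.1,9.8,0]
    - [-1,0.1,-0.1,10,0]
    - [-1,0.1,-0.1,10.1,0]
    - [-1,0.1,-0.1,10.1,0]

```text
time: 5.95
tcp_pos: [0.5085, 0.0871, 0.0935]
tcp_rot: [1.0, -0.011, 0.0, -0.0]
contact_force: [-0.3, -0.6, -2.9]
finger_gap: 0.57
```

```bash
python3 - <<'E'
from h import *
x,y=g2w(0,-.022)
go(x,y,.0912,GY); snap('scene','s3.png'); a=cv2.imread('pics/s3.png')
cv2.imwrite('pics/c5.png',cv2.resize(a[110:240,220:370],(750,600*650//600)[:2] if 0 else (690,598)))
E
```

```text
shift [-0.08  0.08  0.23] yaw 0.0 | tcp [0.5085 0.0871 0.0935] head -0.0211 F [-0.35 -0.62 -2.86] gap 0.57 t 5.95
```

View pics/c5.png

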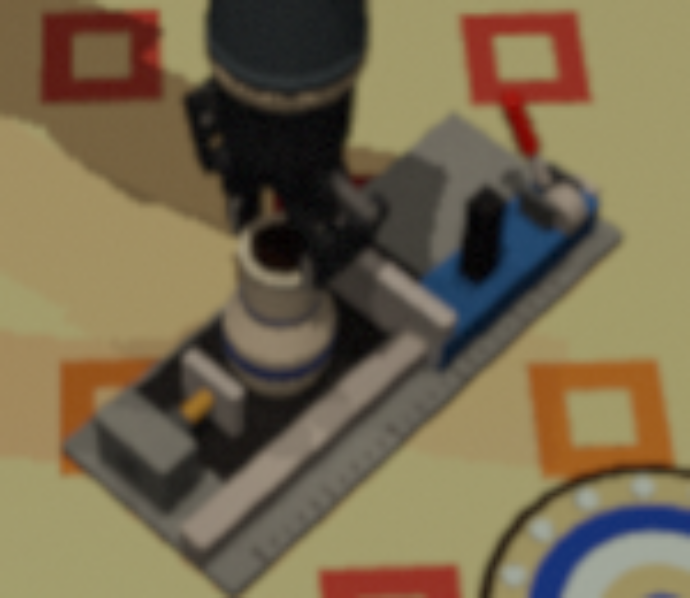

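Clear on all sides, and still about 2 mm above the bed. I'll lower it gently to contact.

Request:
send_rows:
  commands:
    - [-1,0,0,0.1,0]
    - [-1,0,0,0.2,0]
    - [-1,0,0,0.25,0]
    - [-1,0,0,0.25,0]

```text
time: 6.4
tcp_pos: [0.5084, 0.0873, 0.0913]
tcp_rot: [1.0, -0.01, 0.001, -0.0]
contact_force: [-2.7, 0.6, 8.1]
finger_gap: 0.571
```

Request:
send_rows:
  commands:
    - [0.35,0,0,-0.05,0]
    - [0.5,0,0,-0.05,0]
    - [0.8,0,0,-0.05,0]
    - [1,0,0,-0.05,0]
    - [1,0,0,-0.05,0]
    - [1,0,0,-0.05,0]
    - [1,0,0,-0.05,0]

```text
time: 7.1
tcp_pos: [0.5081, 0.087, 0.091]
tcp_rot: [1.0, -0.011, -0.0, -0.0]
contact_force: [-0.0, -0.5, -0.1]
finger_gap: 1.001
```

Request:
send_rows:
  commands:
    - [1,0,0,-1,0]
    - [1,0,0,-3,0]
    - [1,0,0,-6,0]
    - [1,0,0,-9,0]
    - [1,0,0,-12,0]
    - [1,0,0,-12,0]

```text
time: 7.7
tcp_pos: [0.5101, 0.0879, 0.2154]
tcp_rot: [1.0, -0.011, 0.003, -0.001]
contact_force: [-0.2, 0.8, 0.8]
finger_gap: 1.003
```

```bash
python3 - <<'E'
from h import *
x,y=g2w(.06,.128); print(x,y)
go(x,y,.2,GY); snap('scene','s4.png'); d=snap('wrist','w4.png'); a=cv2.imread('pics/s4.png')
cv2.imwrite('pics/c6.png',cv2.resize(a[110:240,220:370],(690,598)))
E
```

```text
0.5708125836625193 0.23499306157154592
shift [  5.75 -14.83   1.61] yaw 0.0 | tcp [0.5101 0.0879 0.2154] head -0.021 F [-0.21  0.76  0.81] gap 1.003 t 7.7
```

View pics/c6.png

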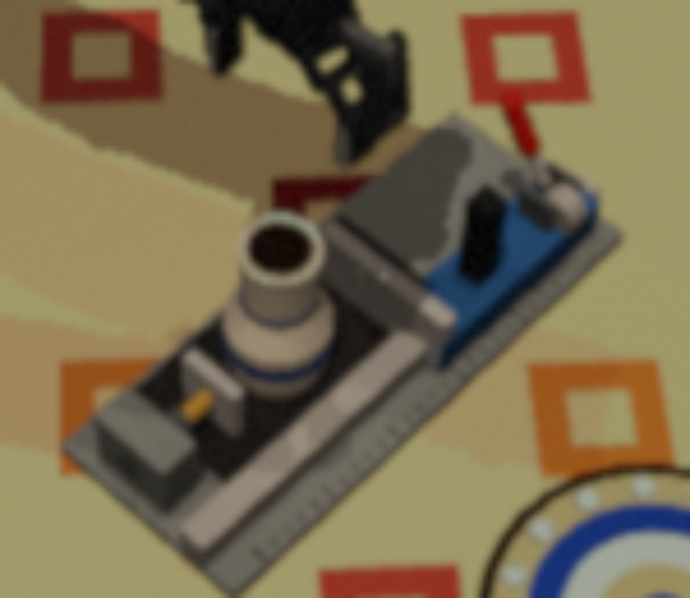

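View pics/w4.png

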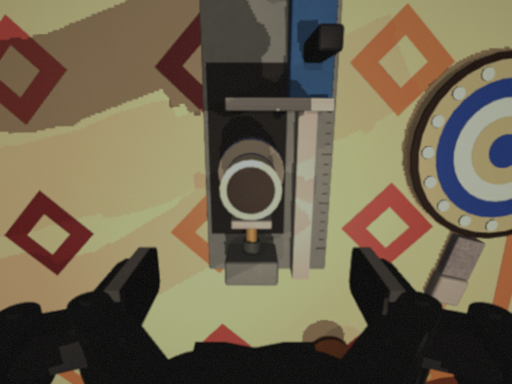

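```bash
python3 - <<'E'
from h import *
d=load('w4'); p=pz(d,251,190,.132); print('vase',w2g(p)); 
for n,u,v,h in[('post',328,36,.125),('jawL',226,110,.066),('jawR',333,110,.066),('padL',231,221,.062),('padR',272,221,.062)]: print(n,w2g(pz(d,u,v,h)))
a=cv2.imread('pics/w4.png'); cv2.imwrite('pics/c7.png',cv2.resize(a[0:290,200:350],None,fx=2,fy=2))
E
```

```text
vase [-0.00065023 -0.01806609]
post [0.05715103 0.09898173]
jawL [-0.02492954  0.04414557]
jawR [0.07836772 0.0441953 ]
padL [-0.02265811 -0.07107478]
padR [ 0.02126872 -0.07115679]
```

View pics/c7.png

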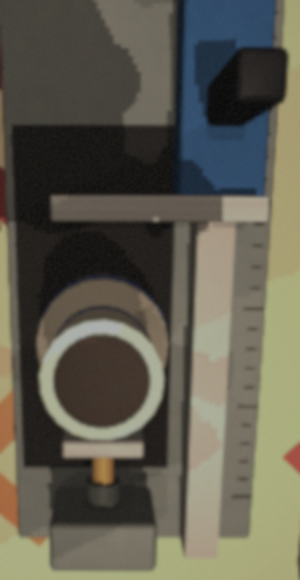

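Request:
send_rows:
  commands:
    - [-1,0.6,-1.5,0,0]
    - [-1,1.5,-4,0,0]
    - [-1,2.5,-7,0,0]
    - [-1,4,-10,0,0]
    - [-1,5,-13,0,0]
    - [-1,5.75,-14.8,0,0]
    - [-1,5.75,-14.8,0,0]
    - [-1,5.75,-14.8,0,0]

```text
time: 8.6
tcp_pos: [0.568, 0.2344, 0.2097]
tcp_rot: [1.0, -0.01, -0.001, 0.0]
contact_force: [0.4, 0.3, 0.2]
finger_gap: -0.002
```

```bash
python3 - <<'E'
from h import *
x,y=g2w(.06,.130)
go(x,y,.075,GY); snap('scene','s5.png'); snap('wrist','w5.png')
a=cv2.imread('pics/s5.png'); cv2.imwrite('pics/c8.png',cv2.resize(a[60:220,240:390],(600,598)))
E
```

```text
shift [ 0.31 -0.27 13.47] yaw 0.002 | tcp [0.568  0.2344 0.2097] head -0.0197 F [0.44 0.26 0.21] gap -0.002 t 8.6
```

View pics/w5.png

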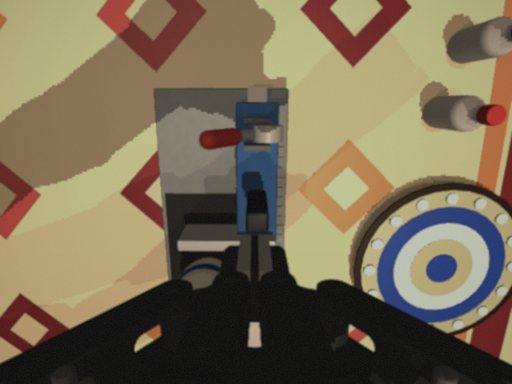

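View pics/c8.png

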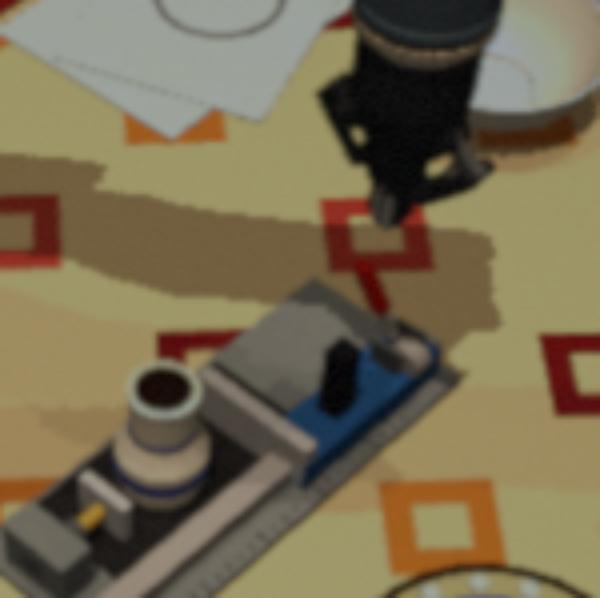

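```bash
python3 - <<'E'
from h import *
d=load('w5')
a=cv2.imread('pics/w5.png'); cv2.imwrite('pics/c9.png',cv2.resize(a[80:280,150:310],None,fx=3,fy=3,interpolation=cv2.INTER_CUBIC))
for u,v in[(257,196),(257,205),(257,215),(258,148),(262,130),(222,138)]: print(u,v,p3(d,u,v), w2g(p3(d,u,v)))
E
```

```text
257 196 [0.57038313 0.2152311  0.07439335] [0.05999155 0.10823338]
257 205 [0.57020358 0.21520923 0.10378234] [0.0598125  0.10820768]
257 215 [0.57003402 0.21321242 0.12534007] [0.0596855  0.10620772]
258 148 [0.57227196 0.26271237 0.07229481] [0.06086867 0.1557441 ]
262 130 [0.57641565 0.27957512 0.07061364] [0.06465227 0.17269129]
222 138 [0.54271878 0.27758919 0.1174459 ] [0.03100534 0.16998811]
```

View pics/c9.png

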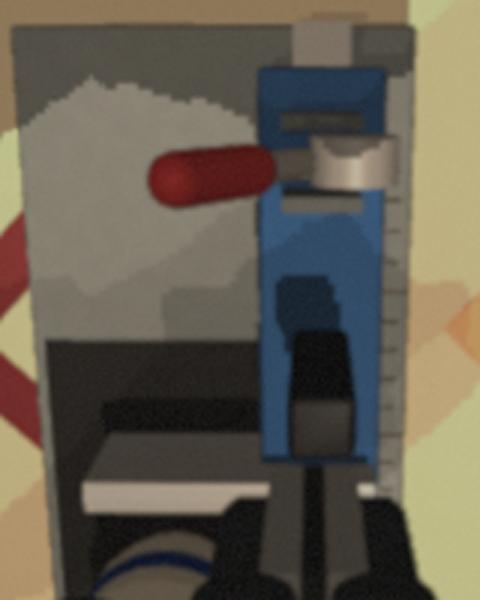

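The post's back face is at gauge y ≈ 0.108 and the lever bracket's front at 0.155. I'll drop the shut fingers in at y ≈ 0.132.

Request:
send_rows:
  commands:
    - [-1,0.3,-0.5,2,0]
    - [-1,0.3,-0.5,5,0]
    - [-1,0.3,-0.5,7,0]
    - [-1,0.3,-0.5,9,0]
    - [-1,0.3,-0.5,11,0]
    - [-1,0.3,-0.5,12.5,0]
    - [-1,0.3,-0.5,13.2,0]
    - [-1,0.3,-0.5,13.2,0]

```text
time: 9.5
tcp_pos: [0.5714, 0.2377, 0.0784]
tcp_rot: [1.0, -0.011, -0.001, 0.0]
contact_force: [0.2, -0.5, 0.7]
finger_gap: -0.002
```

```bash
python3 - <<'E'
from h import *
go(.57,.23,.075,GY); o=ctrl.get_obs(); print(w2g(o['tcp_pos'])); snap('scene','s6.png'); snap('wrist','w6.png')
a=cv2.imread('pics/s6.png'); cv2.imwrite('pics/c8.png',cv2.resize(a[60:220,240:390],(600,598)))
E
```

```text
shift [-0.12  0.77  0.34] yaw -0.001 | tcp [0.5714 0.2377 0.0784] head -0.0219 F [ 0.19 -0.52  0.69] gap -0.002 t 9.5
[0.06055199 0.13069589]
```

View pics/w6.png

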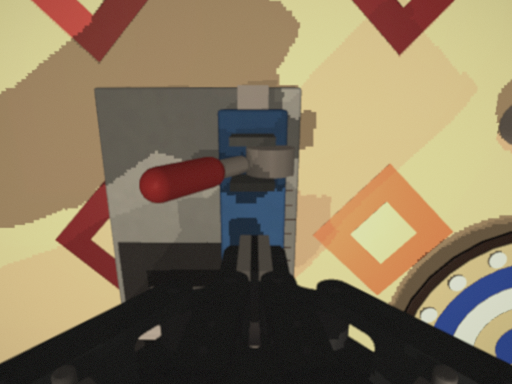

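View pics/c8.png

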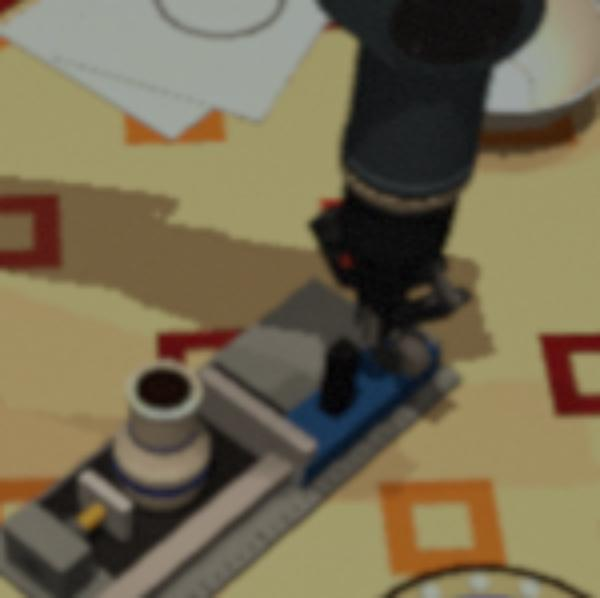

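Request:
send_rows:
  commands:
    - [-1,0,0.3,0,0]
    - [-1,0,0.6,0,0]
    - [-1,0,0.8,0,0]
    - [-1,0,1.0,0,0]
    - [-1,0,1.2,0,0]
    - [-1,0,1.4,0,0]
    - [-1,0,1.6,0,0]
    - [-1,0,1.8,0,0]
    - [-1,0,1.8,0,0]

```text
time: 10.5
tcp_pos: [0.5715, 0.2229, 0.0791]
tcp_rot: [1.0, -0.01, 0.0, -0.002]
contact_force: [0.9, 6.1, -2.6]
finger_gap: 0.0
```

```bash
python3 - <<'E'
from h import *
o=ctrl.get_obs(); print(w2g(o['tcp_pos']),o['contact_force']); snap('scene','s7.png')
a=cv2.imread('pics/s7.png'); cv2.imwrite('pics/c8.png',cv2.resize(a[100:240,220:370],(640,598)))
E
```

```text
[0.06095726 0.11588445] [ 0.8610386   6.11726612 -2.63543252]
```

View pics/c8.png

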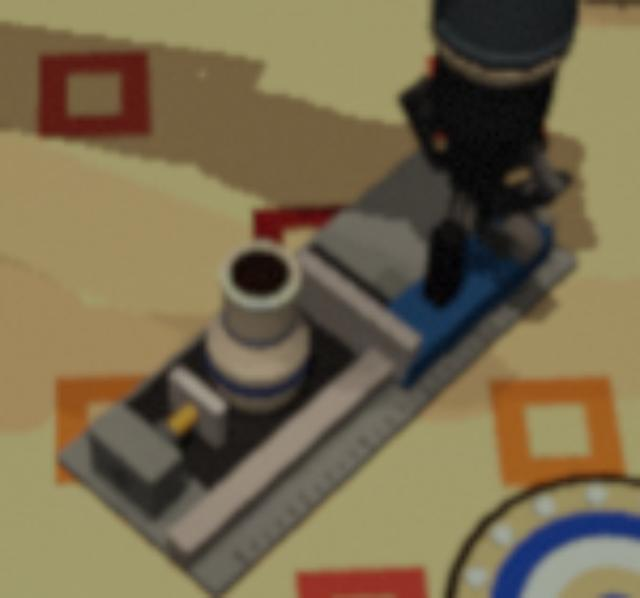

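Request:
send_rows:
  commands:
    - [-1,0,0.3,0,0]
    - [-1,0,0.6,0,0]
    - [-1,0,0.9,0,0]
    - [-1,0,1.2,0,0]
    - [-1,0,1.5,0,0]
    - [-1,0,1.8,0,0]
    - [-1,0,1.8,0,0]

```text
time: 11.25
tcp_pos: [0.5711, 0.2047, 0.0792]
tcp_rot: [1.0, -0.01, 0.0, -0.001]
contact_force: [0.2, 5.4, -2.4]
finger_gap: -0.001
```

```bash
python3 - <<'E'
from h import *
o=ctrl.get_obs(); print(w2g(o['tcp_pos']),o['contact_force']); d=snap('scene','s8.png')
a=cv2.imread('pics/s8.png'); cv2.imwrite('pics/c8.png',cv2.resize(a[100:240,220:370],(640,598)))
E
```

```text
[0.06092016 0.09768718] [ 0.22457857  5.40858481 -2.36274743]
```

View pics/c8.png

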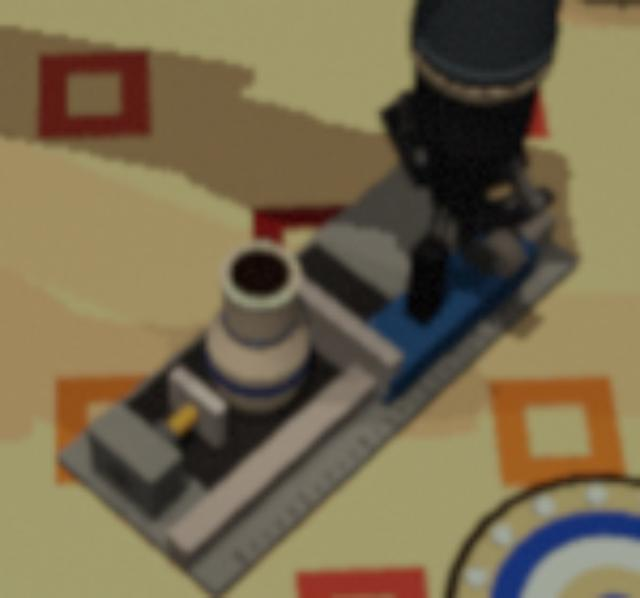

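Request:
send_rows:
  commands:
    - [-1,0,0.2,0,0]
    - [-1,0,0.4,0,0]
    - [-1,0,0.6,0,0]
    - [-1,0,0.8,0,0]
    - [-1,0,1.0,0,0]
    - [-1,0,1.2,0,0]
    - [-1,0,1.4,0,0]
    - [-1,0,1.6,0,0]
    - [-1,0,1.8,0,0]
    - [-1,0,1.8,0,0]

```text
time: 12.3
tcp_pos: [0.5706, 0.1877, 0.0792]
tcp_rot: [1.0, -0.01, 0.0, -0.002]
contact_force: [-0.4, 7.4, -2.8]
finger_gap: -0.002
```

```bash
python3 - <<'E'
from h import *
o=ctrl.get_obs(); print(w2g(o['tcp_pos']),o['contact_force']); d=snap('scene','s9.png');snap('top','t9.png')
a=cv2.imread('pics/s9.png'); cv2.imwrite('pics/c8.png',cv2.resize(a[100:240,220:370],(640,598)))
E
```

```text
[0.06082502 0.08066828] [-0.37919462  7.42431591 -2.79042787]
```

View pics/c8.png

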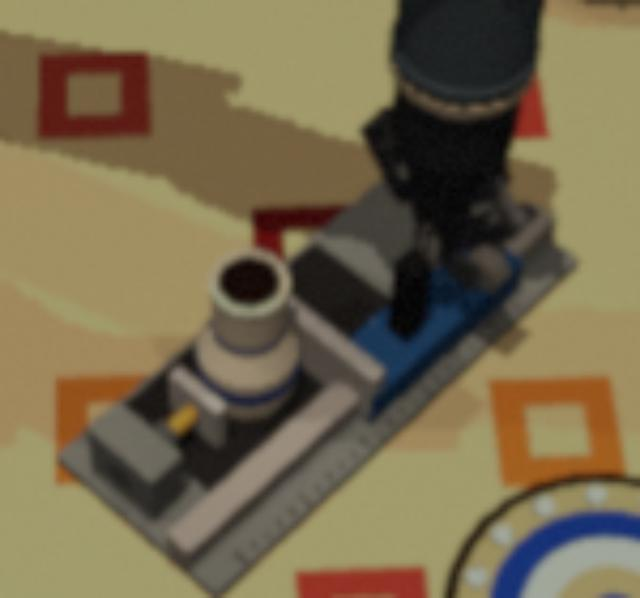

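The jaw is now pushing the upright vase and the drag reads about 7.4 N. The pad is still some 8 mm off, so I'll take shorter steps and watch the force.

Request:
send_rows:
  commands:
    - [-1,0,0.2,0,0]
    - [-1,0,0.4,0,0]
    - [-1,0,0.6,0,0]
    - [-1,0,0.6,0,0]

```text
time: 12.8
tcp_pos: [0.5705, 0.1817, 0.0792]
tcp_rot: [1.0, -0.009, 0.0, -0.002]
contact_force: [1.0, 8.2, -2.9]
finger_gap: -0.002
```

Request:
send_rows:
  commands:
    - [-1,0,0.1,0,0]
    - [-1,0,0.2,0,0]
    - [-1,0,0.2,0,0]

```text
time: 13.1
tcp_pos: [0.5705, 0.1799, 0.0792]
tcp_rot: [1.0, -0.009, 0.0, -0.002]
contact_force: [-0.2, 8.9, -2.6]
finger_gap: 0.005
```

Request:
send_rows:
  commands:
    - [-1,0,0.1,0,0]
    - [-1,0,0.2,0,0]
    - [-1,0,0.2,0,0]

```text
time: 13.4
tcp_pos: [0.5704, 0.1783, 0.0792]
tcp_rot: [1.0, -0.009, 0.0, -0.002]
contact_force: [-0.0, 9.6, -3.5]
finger_gap: 0.0
```

Request:
send_rows:
  commands:
    - [-1,0,0.1,0,0]
    - [-1,0,0.2,0,0]
    - [-1,0,0.2,0,0]

```text
time: 13.7
tcp_pos: [0.5704, 0.1767, 0.0792]
tcp_rot: [1.0, -0.009, 0.0, -0.003]
contact_force: [-0.3, 10.2, -3.4]
finger_gap: 0.001
```

```bash
python3 - <<'E'
from h import *
o=ctrl.get_obs(); print(w2g(o['tcp_pos']),o['contact_force']); d=snap('scene','s10.png');t=snap('top','t10.png')
a=cv2.imread('pics/s10.png'); b=cv2.imread('pics/s9.png'); f=lambda a:cv2.resize(a[165:235,235:305],(400,400),interpolation=cv2.INTER_CUBIC)
cv2.imwrite('pics/c8.png',np.hstack([f(b),f(a)]))
a=cv2.imread('pics/t10.png'); b=cv2.imread('pics/top0.png'); f=lambda a:cv2.resize(a[180:230,230:300],(560,400),interpolation=cv2.INTER_CUBIC)[:280]
cv2.imwrite('pics/c10.png',np.vstack([f(b),f(a)]))
E
```

```text
[0.06079957 0.06968934] [-0.25125455 10.21308767 -3.41592358]
```

View pics/c8.png

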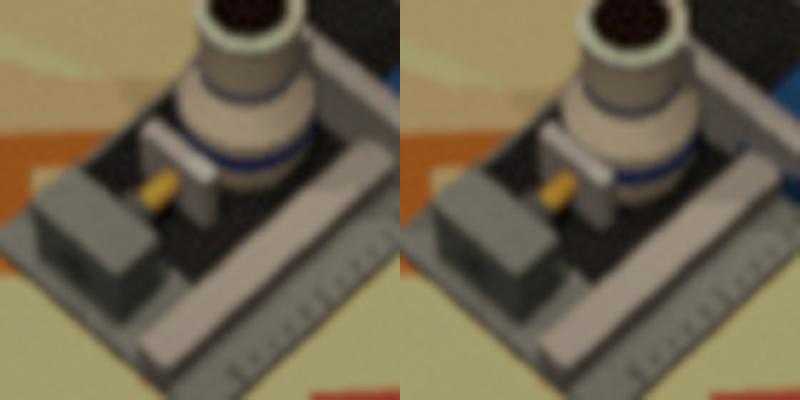

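View pics/c10.png

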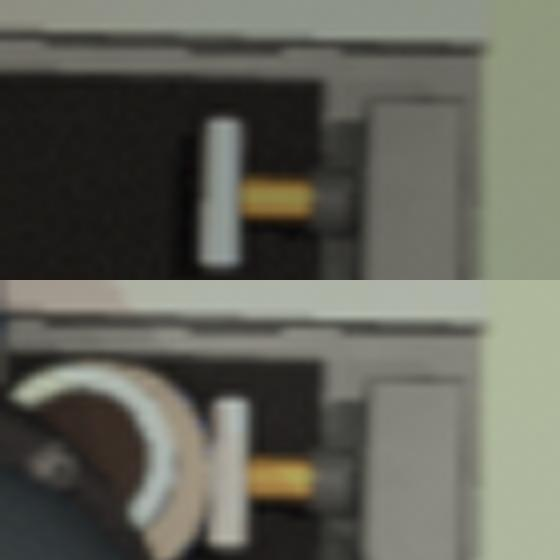

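The pad has given about 2.4 mm in the top view. The force agrees: 10.2 N against 7.4 N before contact, so about 2.8 N of squeeze. I'll push roughly 4.5 mm more.

Request:
send_rows:
  commands:
    - [-1,0,0.1,0,0]
    - [-1,0,0.2,0,0]
    - [-1,0,0.3,0,0]
    - [-1,0,0.3,0,0]

```text
time: 14.2
tcp_pos: [0.5703, 0.1741, 0.0792]
tcp_rot: [1.0, -0.009, 0.0, -0.003]
contact_force: [0.2, 11.5, -2.9]
finger_gap: 0.003
```

Request:
send_rows:
  commands:
    - [-1,0,0.1,0,0]
    - [-1,0,0.2,0,0]
    - [-1,0,0.25,0,0]
    - [-1,0,0.25,0,0]
    - [-1,0,0.25,0,0]

```text
time: 14.7
tcp_pos: [0.5703, 0.172, 0.0792]
tcp_rot: [1.0, -0.009, 0.0, -0.003]
contact_force: [0.2, 11.7, -4.3]
finger_gap: 0.002
```

```bash
python3 - <<'E'
from h import *
o=ctrl.get_obs(); print(w2g(o['tcp_pos']),o['contact_force']); d=snap('scene','s11.png');t=snap('top','t11.png')
A=[cv2.cvtColor(cv2.imread('pics/%s.png'%n),cv2.COLOR_BGR2GRAY).astype(np.float32) for n in('top0','t10','t11')]
for i in (0,1,2): print(A[i][202,253:264], A[i][202:208,250:266].mean(0).round(0))
a=cv2.imread('pics/t11.png'); b=cv2.imread('pics/top0.png'); f=lambda a:cv2.resize(a[180:230,230:300],(560,400),interpolation=cv2.INTER_CUBIC)[:280]
cv2.imwrite('pics/c10.png',np.vstack([f(b),f(a)]))
a=cv2.imread('pics/s11.png'); cv2.imwrite('pics/c8.png',cv2.resize(a[100:240,220:370],(640,598)))
E
```

```text
[0.06078625 0.06503821] [ 0.17630939 11.69500294 -4.27025084]
[ 14.  27.  78. 127. 146. 146. 117.  75.  71.  69.  65.] [ 26.  20.  14.  11.  32.  91. 133. 147. 146. 118.  90.  93.  94.  94.
  93.  93.]
[147. 148. 140. 143. 160. 169. 168. 136.  87.  86.  82.] [164. 146. 142. 148. 148. 141. 145. 160. 169. 168. 143. 109. 108. 108.
 108. 111.]
[158. 143. 148. 148. 142. 147. 160. 169. 169. 136.  81.] [124. 164. 166. 148. 143. 148. 148. 140. 145. 160. 168. 168. 142. 109.
 105. 106.]
```

View pics/c10.png

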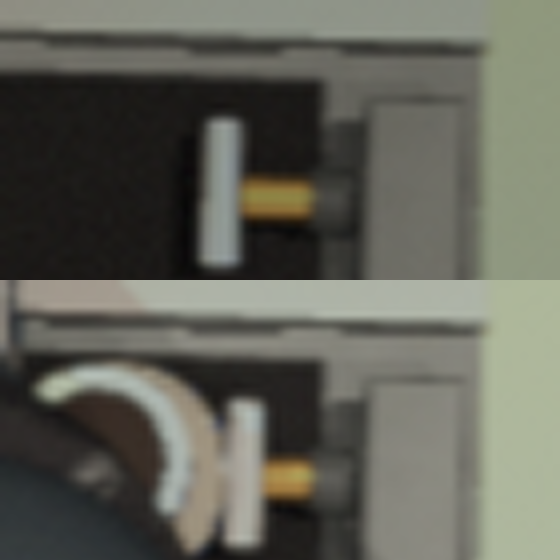

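View pics/c8.png

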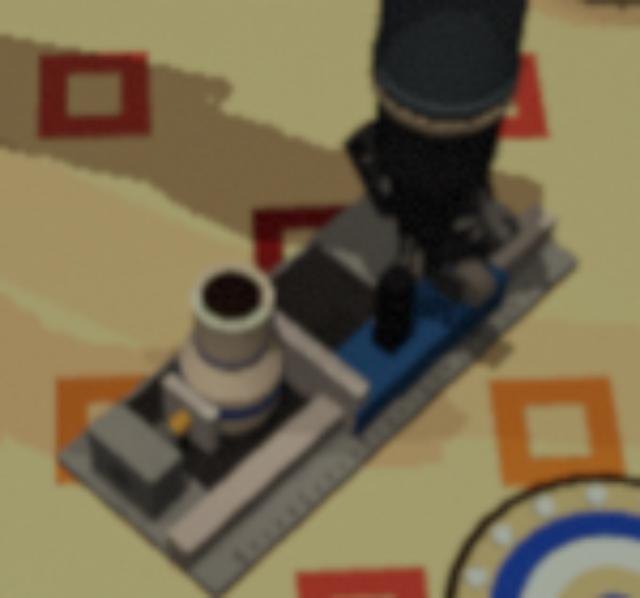

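The pad has given about 7 mm, so the squeeze is about 5 N, and the vase is upright. I'll back off the post and lift.

Request:
send_rows:
  commands:
    - [-1,0,-0.3,0,0]
    - [-1,0,-0.7,0,0]
    - [-1,0,-1.6,0,0]
    - [-1,0,-1.6,0,0]
    - [-1,0,-1.6,-3,0]
    - [-1,0,-1.6,-6,0]
    - [-1,0,-1.6,-9,0]
    - [-1,0,-1.6,-11,0]
    - [-1,0,-1.6,-11,0]

```text
time: 15.7
tcp_pos: [0.5721, 0.1839, 0.1921]
tcp_rot: [1.0, -0.011, 0.002, -0.001]
contact_force: [-0.1, -0.2, 0.7]
finger_gap: 0.001
```

```bash
python3 - <<'E'
from h import *
x,y=g2w(-.03,.115); go(x,y,.19,GY); d=snap('wrist','w12.png');t=snap('top','t12.png')
A=cv2.cvtColor(cv2.imread('pics/t12.png'),cv2.COLOR_BGR2GRAY); print(A[202:208,250:266].mean(0).round(0))
a=cv2.imread('pics/w12.png'); cv2.imwrite('pics/c8.png',cv2.resize(a[60:320,130:330],None,fx=2.3,fy=2.3))
E
```

```text
shift [-9.24 -3.81  0.17] yaw -0.0 | tcp [0.5721 0.1839 0.1921] head -0.0213 F [-0.1  -0.24  0.73] gap 0.001 t 15.7
[134. 171. 172. 154. 149. 153. 153. 146. 154. 172. 180. 179. 153. 123.
 120. 122.]
```

View pics/c8.png

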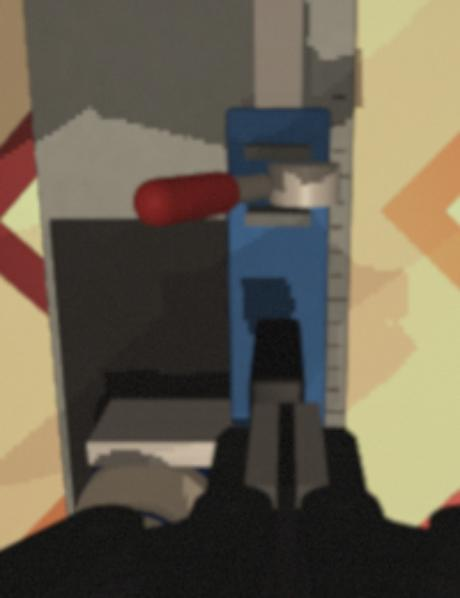

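```bash
python3 - <<'E'
from h import *
d=load('w12')
for n,u,v in[('tip',198,148),('mid',222,144),('hub',263,140),('brF',250,155),('brB',250,126)]: print(n,w2g(p3(d,u,v)),p3(d,u,v)[2])
x,y=g2w(-.02,.12); print(x,y)
E
```

```text
tip [0.02122554 0.11619319] 0.12668921226302735
mid [0.03734253 0.11694388] 0.10863837773364468
hub [0.07099648 0.1159951 ] 0.07086814362487377
brF [0.05916177 0.10242218] 0.0713545143409778
brB [0.05927981 0.12857018] 0.07241979785780255
0.49066034346091797 0.2286987474178982
```

```bash
python3 - <<'E'
from h import *
x,y=g2w(-.022,.1165); go(x,y,.09,GY)
E
```

```text
shift [-8.3  -4.06  9.89] yaw -0.0 | tcp [0.5707 0.1829 0.189 ] head -0.0213 F [-0.1   0.25  0.  ] gap -0.003 t 15.8
```

Request:
send_rows:
  commands:
    - [-1,-2,-1.5,0,0]
    - [-1,-5,-3,0,0]
    - [-1,-8,-4,0,0]
    - [-1,-8.3,-4.1,0,0]
    - [-1,-8.3,-4.1,3,0]
    - [-1,-8.3,-4.1,6,0]
    - [-1,-8.3,-4.1,8.5,0]
    - [-1,-8.3,-4.1,9.8,0]
    - [-1,-8.3,-4.1,9.8,0]

```text
time: 16.7
tcp_pos: [0.4875, 0.225, 0.0889]
tcp_rot: [1.0, -0.01, -0.002, 0.001]
contact_force: [0.1, -0.1, -0.7]
finger_gap: 0.001
```

```bash
python3 - <<'E'
from h import *
o=ctrl.get_obs(); print(w2g(o['tcp_pos']),o['tcp_pos'][2],o['contact_force']); snap('scene','s13.png');snap('wrist','w13.png')
a=cv2.imread('pics/s13.png'); b=cv2.imread('pics/w13.png')
cv2.imwrite('pics/c8.png',np.hstack([cv2.resize(a[80:220,230:370],(400,400)),cv2.resize(b[90:290,150:350],(400,400))]))
E
```

```text
[-0.02308235  0.1162594 ] 0.08892032617537265 [ 0.06651491 -0.05287297 -0.69226778]
```

View pics/c8.png

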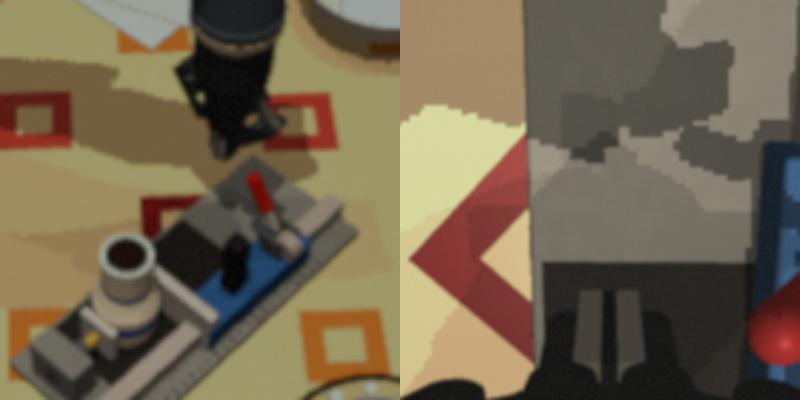

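The finger is beside the lever at the right y and height. I'll push to +x.

Request:
send_rows:
  commands:
    - [-1,0.7,0,0,0]
    - [-1,1.4,0,0,0]
    - [-1,2,0,0,0]
    - [-1,2.5,0,0,0]
    - [-1,3,0,0,0]
    - [-1,3.5,0,0,0]
    - [-1,4,0,0,0]
    - [-1,4.5,0,0,0]
    - [-1,5,0,0,0]

```text
time: 17.7
tcp_pos: [0.5302, 0.2271, 0.095]
tcp_rot: [1.0, -0.009, -0.005, 0.001]
contact_force: [-49.0, -4.5, 86.2]
finger_gap: -0.001
```

```bash
python3 - <<'E'
from h import *
o=ctrl.get_obs(); print(w2g(o['tcp_pos']),o['tcp_pos'][2],o['contact_force']); snap('scene','s14.png');snap('wrist','w14.png')
a=cv2.imread('pics/s14.png'); b=cv2.imread('pics/w14.png')
cv2.imwrite('pics/c8.png',np.hstack([cv2.resize(a[80:220,230:370],(400,400)),cv2.resize(b[90:290,150:350],(400,400))]))
E
```

```text
[0.01961413 0.11920894] 0.09498143864867648 [-49.02305613  -4.54535927  86.22337672]
```

View pics/c8.png

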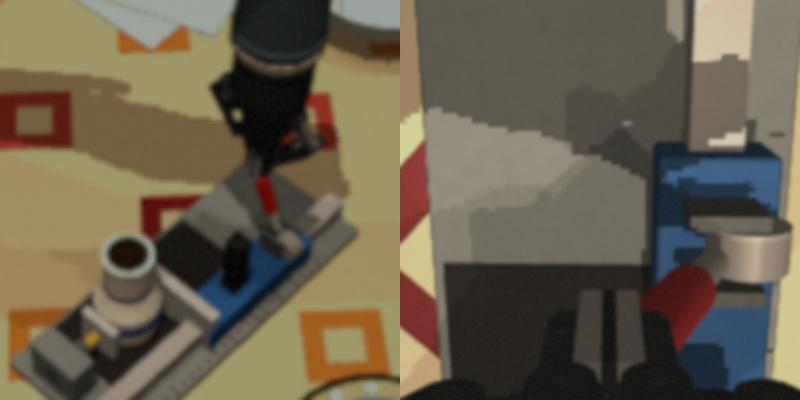

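The force reads 86 N upward and -49 N in x, so the lever tip has wedged under the wide part of the finger. I'll back out straight away and push with only the fingertip end, higher up.

Request:
send_rows:
  commands:
    - [-1,-1.5,0,0,0]
    - [-1,-3,0,0,0]
    - [-1,-3.5,0,0,0]
    - [-1,-3.5,0,0,0]

```text
time: 18.2
tcp_pos: [0.5034, 0.2257, 0.0911]
tcp_rot: [1.0, -0.01, 0.0, 0.0]
contact_force: [1.1, -0.6, 0.0]
finger_gap: 0.003
```

```bash
python3 - <<'E'
from h import *
o=ctrl.get_obs(); print(w2g(o['tcp_pos']),o['tcp_pos'][2],o['contact_force']); snap('scene','s15.png');d=snap('wrist','w15.png');snap('top','t15.png')
a=cv2.imread('pics/s15.png'); b=cv2.imread('pics/w15.png')
cv2.imwrite('pics/c8.png',np.hstack([cv2.resize(a[80:220,230:370],(400,400)),cv2.resize(b[90:290,150:350],(400,400))]))
A=cv2.cvtColor(cv2.imread('pics/t15.png'),cv2.COLOR_BGR2GRAY); print(A[202:208,250:266].mean(0).round(0))
x,y=g2w(-.022,.1165); go(x,y,.11,GY)
E
```

```text
[-0.00719303  0.11727993] 0.091127021632847 [ 1.10993291 -0.61731611  0.0406293 ]
[163. 162. 144. 138. 142. 144. 141. 153. 168. 173. 171. 144. 113. 112.
 112. 112.]
shift [-1.58  0.07 -1.92] yaw -0.0 | tcp [0.5044 0.2256 0.0908] head -0.0217 F [ 0.13 -0.8  -0.53] gap 0.001 t 18.35
```

View pics/c8.png

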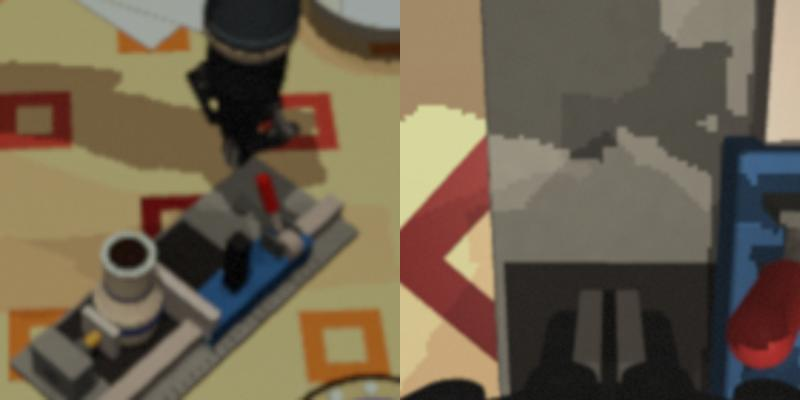

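View pics/s15.png

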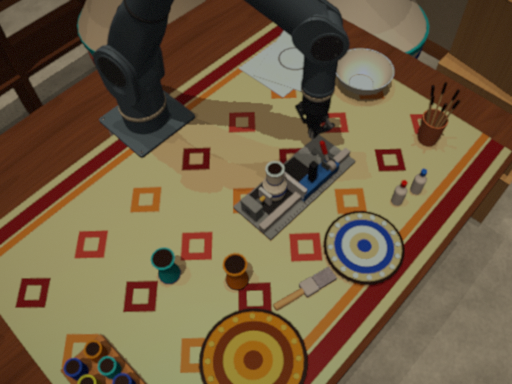

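The pad edge has moved back by about 1 px (2.4 mm), so the jam pushed the jaw back slightly and the squeeze is now about 4 N. Nothing has tipped. I'll measure, push the jaw in again, then redo the lever with the fingertip only.

```bash
python3 - <<'E'
from h import *
d=load('w15')
for n,u,v in[('tip',331,258),('mid',338,240)]: print(n,w2g(p3(d,u,v)),p3(d,u,v)[2])
x,y=g2w(.0608,.086); go(x,y,.079,GY)
E
```

```text
tip [0.02844954 0.12067152] 0.1318104261710299
mid [0.03344086 0.12567331] 0.12309892073371882
shift [6.7  3.11 1.19] yaw -0.0 | tcp [0.5044 0.2256 0.0908] head -0.0217 F [ 0.13 -0.8  -0.53] gap 0.001 t 18.35
```

Request:
send_rows:
  commands:
    - [-1,0,0,-3,0]
    - [-1,0,0,-6,0]
    - [-1,0,0,-10,0]
    - [-1,2,1,-10.5,0]
    - [-1,4,2,-10.5,0]
    - [-1,6,3,-10.5,0]
    - [-1,6.7,3.1,-10.5,0]
    - [-1,6.7,3.1,-10.5,0]

```text
time: 19.15
tcp_pos: [0.5705, 0.193, 0.1954]
tcp_rot: [1.0, -0.011, -0.0, -0.0]
contact_force: [-0.2, -0.6, 0.0]
finger_gap: 0.001
```

```bash
python3 - <<'E'
from h import *
d=snap('wrist','w16.png'); a=cv2.imread('pics/w16.png'); cv2.imwrite('pics/c8.png',cv2.resize(a[60:320,130:330],None,fx=2.3,fy=2.3))
x,y=g2w(.0608,.084); go(x,y,.079,GY)
E
```

```text
shift [ 0.14  0.28 11.65] yaw 0.0 | tcp [0.5695 0.1938 0.1955] head -0.0211 F [-1.51 -0.35  0.25] gap -0.002 t 19.2
```

View pics/c8.png

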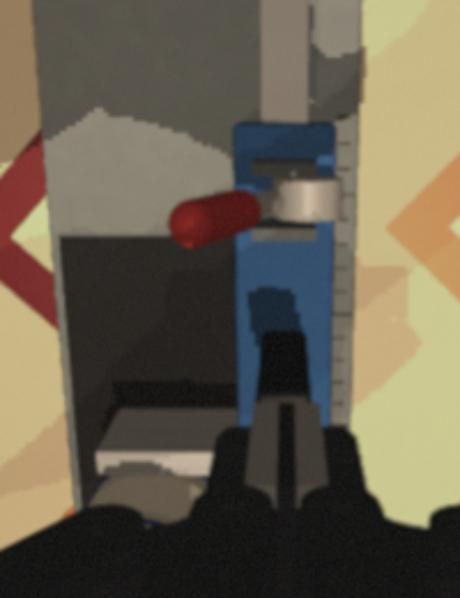

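Request:
send_rows:
  commands:
    - [-1,0.1,0.2,3,0]
    - [-1,0.1,0.2,6,0]
    - [-1,0.1,0.2,9,0]
    - [-1,0.1,0.2,11,0]
    - [-1,0.1,0.2,11.6,0]
    - [-1,0.1,0.2,11.6,0]
    - [-1,0.1,0.6,11.6,0]
    - [-1,0.1,1.0,11.6,0]
    - [-1,0.1,1.4,11.6,0]
    - [-1,0.1,1.6,11.6,0]
    - [-1,0.1,1.8,11.6,0]
    - [-1,0.1,1.8,11.6,0]

```text
time: 20.4
tcp_pos: [0.5706, 0.1748, 0.0801]
tcp_rot: [1.0, -0.011, 0.0, 0.0]
contact_force: [-0.3, 0.2, -0.3]
finger_gap: -0.002
```

```bash
cat > pad.py <<'E'
from h import *
import sys
o=ctrl.get_obs(); print(w2g(o['tcp_pos']),o['tcp_pos'][2],o['contact_force'])
snap('top',sys.argv[1]+'.png')
for n in('t11',sys.argv[1]):
    A=cv2.cvtColor(cv2.imread('pics/%s.png'%n),cv2.COLOR_BGR2GRAY).astype(float)
    r=A[202:208,250:268].mean(0); print(r.round(0))
E
python3 pad.py t16
```

```text
[0.06106175 0.06779327] 0.08014072087749596 [-0.30340679  0.22121884 -0.26048914]
[124. 164. 166. 148. 143. 148. 148. 140. 145. 160. 168. 168. 142. 109.
 105. 106. 110. 110.]
[166. 167. 149. 143. 148. 148. 142. 145. 160. 168. 168. 142. 109. 106.
 108. 111. 114. 114.]
```

Request:
send_rows:
  commands:
    - [-1,0,0.2,0,0]
    - [-1,0,0.4,0,0]
    - [-1,0,0.6,0,0]
    - [-1,0,0.7,0,0]
    - [-1,0,0.7,0,0]

```text
time: 20.95
tcp_pos: [0.5704, 0.1725, 0.0802]
tcp_rot: [1.0, -0.009, 0.001, -0.003]
contact_force: [0.8, 10.9, -4.1]
finger_gap: -0.001
```

```bash
python3 pad.py t17
```

```text
[0.06091844 0.06550381] 0.08017552265934177 [ 0.84056684 10.90004514 -4.05373531]
[124. 164. 166. 148. 143. 148. 148. 140. 145. 160. 168. 168. 142. 109.
 105. 106. 110. 110.]
[137. 168. 164. 150. 146. 148. 146. 131. 142. 163. 168. 157. 131. 110.
 106. 107. 109. 110.]
```

Request:
send_rows:
  commands:
    - [-1,0,0.1,0,0]
    - [-1,0,0.2,0,0]
    - [-1,0,0.3,0,0]
    - [-1,0,0.3,0,0]

```text
time: 21.4
tcp_pos: [0.5703, 0.17, 0.0802]
tcp_rot: [1.0, -0.009, 0.001, -0.003]
contact_force: [0.0, 12.5, -4.7]
finger_gap: -0.004
```

```bash
python3 pad.py t18
```

```text
[0.06089833 0.06304532] 0.08018518311941863 [ 0.04883341 12.53014767 -4.69904872]
[124. 164. 166. 148. 143. 148. 148. 140. 145. 160. 168. 168. 142. 109.
 105. 106. 110. 110.]
[ 60. 123. 164. 165. 151. 146. 148. 146. 132. 142. 162. 168. 158. 132.
 109. 106. 108. 109.]
```

The squeeze is back to about 6 N. I'll back off, lift, and go at the lever with the fingertip at z ≈ 0.112.

Request:
send_rows:
  commands:
    - [-1,0,-0.3,0,0]
    - [-1,0,-0.7,0,0]
    - [-1,0,-1.6,0,0]
    - [-1,0,-1.6,0,0]
    - [-1,0,-1.6,-3,0]
    - [-1,0,-1.6,-6,0]
    - [-1,0,-1.6,-9,0]
    - [-1,0,-1.6,-11,0]
    - [-1,-2.5,-3,-11,0]
    - [-1,-6,-4.5,-11,0]
    - [-1,-8,-5.1,-11,0]
    - [-1,-8,-5.1,-11,0]

```text
time: 22.65
tcp_pos: [0.4886, 0.2193, 0.1905]
tcp_rot: [1.0, -0.009, -0.0, 0.0]
contact_force: [1.4, 0.4, 0.7]
finger_gap: 0.001
```

```bash
python3 pad.py t19; python3 - <<'E'
from h import *
x,y=g2w(-.02,.1145); go(x,y,.112,GY); d=snap('wrist','w19.png')
a=cv2.imread('pics/w19.png'); cv2.imwrite('pics/c8.png',cv2.resize(a[60:320,200:400],None,fx=2.3,fy=2.3))
E
```

```text
[-0.02183346  0.11054324] 0.19052758739402453 [1.41822492 0.36370976 0.71058676]
[124. 164. 166. 148. 143. 148. 148. 140. 145. 160. 168. 168. 142. 109.
 105. 106. 110. 110.]
[ 79. 129. 160. 157. 142. 136. 139. 142. 130. 145. 164. 167. 157. 134.
 112. 108. 108. 107.]
shift [-0.02 -0.49  7.85] yaw 0.002 | tcp [0.4906 0.2183 0.1905] head -0.019 F [ 0.67  0.01 -0.21] gap -0.002 t 22.7
```

View pics/c8.png

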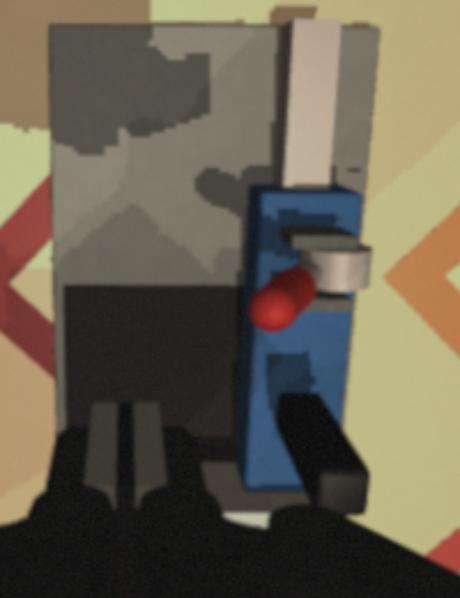

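```bash
python3 - <<'E'
from h import *
d=load('w19')
for n,u,v in[('tip',317,193),('mid',326,187),('hub',345,176)]: print(n,w2g(p3(d,u,v)),p3(d,u,v)[2])
E
```

```text
tip [0.02727432 0.11592924] 0.13110637060236524
mid [0.03484026 0.1193625 ] 0.126364418871854
hub [0.06509823 0.11535869] 0.0695095281135575
```

Request:
send_rows:
  commands:
    - [-1,0,-0.4,2,0]
    - [-1,0,-0.4,5,0]
    - [-1,0,-0.4,7,0]
    - [-1,0,-0.4,7.8,0]
    - [-1,0,-0.4,7.8,0]
    - [-1,0,-0.4,7.8,0]

```text
time: 23.35
tcp_pos: [0.4923, 0.222, 0.1126]
tcp_rot: [1.0, -0.011, 0.0, -0.0]
contact_force: [0.6, -0.5, -0.4]
finger_gap: 0.001
```

Request:
send_rows:
  commands:
    - [-1,0.5,0,0,0]
    - [-1,1,0,0,0]
    - [-1,1.5,0,0,0]
    - [-1,2,0,0,0]
    - [-1,2.4,0,0,0]
    - [-1,2.8,0,0,0]

```text
time: 23.95
tcp_pos: [0.5198, 0.2213, 0.112]
tcp_rot: [1.0, -0.011, -0.0, -0.0]
contact_force: [0.2, -0.2, 0.1]
finger_gap: 0.001
```

Request:
send_rows:
  commands:
    - [-1,0.4,0,0,0]
    - [-1,0.8,0,0,0]
    - [-1,1.2,0,0,0]

```text
time: 24.25
tcp_pos: [0.5317, 0.2211, 0.112]
tcp_rot: [1.0, -0.01, -0.0, 0.0]
contact_force: [0.1, -0.2, 0.5]
finger_gap: -0.004
```

Request:
send_rows:
  commands:
    - [-1,0.4,0,0,0]
    - [-1,0.8,0,0,0]
    - [-1,1.2,0,0,0]

```text
time: 24.55
tcp_pos: [0.5438, 0.2208, 0.112]
tcp_rot: [1.0, -0.01, -0.0, -0.0]
contact_force: [0.3, -0.5, 0.2]
finger_gap: -0.001
```

```bash
python3 - <<'E'
from h import *
d=snap('wrist','w20.png'); s=snap('scene','s20.png'); a=s['image'][:,:,::-1]; b=d['image'][:,:,::-1]
cv2.imwrite('pics/c8.png',np.hstack([cv2.resize(a[80:220,230:370],(400,400)),cv2.resize(b[90:290,150:350],(400,400))]))
E
```

```text
(no output)
```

View pics/c8.png

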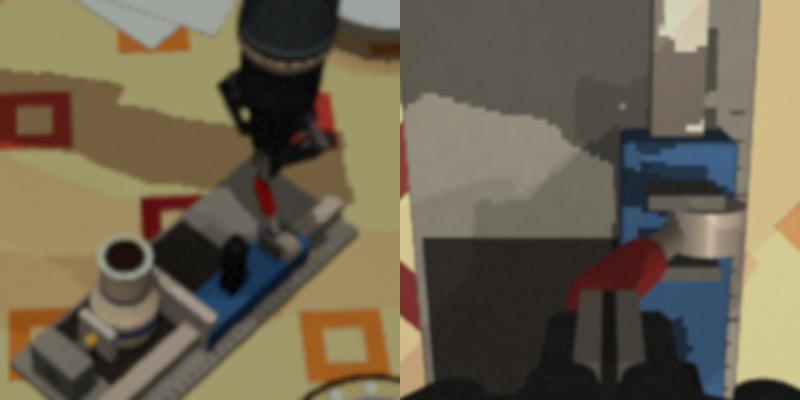

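```bash
python3 - <<'E'
from h import *
np.set_printoptions(precision=4,suppress=True)
d=load('w20'); o=ctrl.get_obs(); print(w2g(o['tcp_pos']),o['tcp_pos'],o['contact_force'])
for u,v in[(236,238),(240,230),(250,222),(262,215),(270,210),(277,212),(245,240),(262,240),(262,260)]: p=p3(d,u,v); print(u,v,w2g(p),p[2])
b=d['image'][:,:,::-1]; cv2.imwrite('pics/c9.png',cv2.resize(b[170:300,190:330],None,fx=4.5,fy=4.5,interpolation=cv2.INTER_CUBIC))
E
```

```text
[0.0335 0.1132] [0.544  0.2208 0.1119] [ 0.4119  0.1325 -0.6989]
236 238 [0.0238 0.1163] 0.12907265129327897
240 230 [0.0258 0.1196] 0.12613241412748719
250 222 [0.031  0.1209] 0.1177446358583113
262 215 [0.0379 0.1209] 0.10599731867270681
270 210 [0.0431 0.121 ] 0.09699768853664785
277 212 [0.0474 0.1199] 0.0976998416914122
245 240 [0.0293 0.1257] 0.1529861598815702
262 240 [0.0368 0.1258] 0.1532449691572596
262 260 [0.0365 0.125 ] 0.17071176490578685
```

View pics/c9.png

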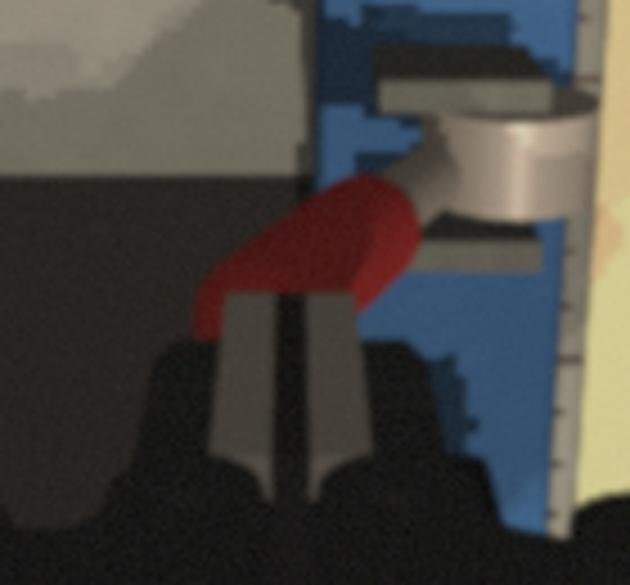

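```bash
python3 - <<'E'
from h import *
d=load('w20'); o=ctrl.get_obs(); t=o['tcp_pos']
for dy in(0,.011):
  for dz in (0,.02,.04): print(dy,dz,proj(d,t+[0,dy,dz]))
print(-d['R'].T@d['t']-t)
for v in range(215,300,6): print(v,d['z_map'][v,248].round(4),p3(d,248,v).round(4), d['z_map'][v,255].round(4))
d=load('w12');
for v in range(225,290,6): print(v,d['z_map'][v,248].round(4),p3(d,248,v).round(4))
E
```

```text
0 0 [254.48984475 231.00071712]
0 0.02 [254.4988785 245.6884884]
0 0.04 [254.51018301 264.16979854]
0.011 0 [254.07443639 212.9827429 ]
0.011 0.02 [254.03509667 225.84424357]
0.011 0.04 [253.98534761 242.10790696]
[0.00148215 0.07097095 0.17357223]
215 0.2903 [0.5377 0.1952 0.0113] 0.2889
221 0.291 [0.5375 0.1897 0.012 ] 0.1798
227 0.17 [0.5408 0.2291 0.1267] 0.1721
233 0.1674 [0.5408 0.2271 0.1299] 0.1693
239 0.1458 [0.5413 0.2328 0.1507] 0.1462
245 0.1391 [0.5415 0.233  0.1576] 0.1392
251 0.1337 [0.5416 0.2329 0.1632] 0.1329
257 0.1275 [0.5417 0.2333 0.1696] 0.0
263 0.1237 [0.5418 0.2329 0.1737] 0.1231
269 0.1174 [0.5419 0.2337 0.1799] 0.1185
275 0.1174 [0.5419 0.2316 0.1806] 0.1171
281 0.1084 [0.5421 0.2343 0.1892] 0.1188
287 0.1076 [0.5421 0.2328 0.1904] 0.1191
293 0.1091 [0.542  0.23   0.1897] 0.1192
299 0.1098 [0.5419 0.2276 0.1896] 0.12
225 0.2583 [0.567  0.1612 0.1236]
231 0.2584 [0.5669 0.1566 0.1249]
237 0.1471 [0.5695 0.1961 0.2294]
243 0.1403 [0.5696 0.1963 0.2363]
249 0.135 [0.5697 0.1961 0.2419]
255 0.1294 [0.5698 0.1962 0.2477]
261 0.1249 [0.5698 0.196  0.2525]
267 0.1191 [0.5699 0.1966 0.2583]
273 0.1175 [0.5699 0.1952 0.2603]
279 0.1089 [0.5701 0.1976 0.2686]
285 0.1081 [0.5701 0.1961 0.2699]
```

The depth map shows that the shut fingers end about 37 mm above the reported TCP. That explains both results: the first try landed the fingertip on top of the lever tip, and this one passed over it. I'll check the flare width of the knuckles before choosing a height.

```bash
python3 - <<'E'
from h import *
d=load('w20'); o=ctrl.get_obs(); t=o['tcp_pos']; R=Ro.from_quat(o['tcp_rot']).as_matrix()
for v in (250,256,262,268,274,280,286,292):
    row=[]
    for u in (212,218,224,230,236,242,248,262,268,274,280,286,292):
        q=R.T@(p3(d,u,v)-t)*1000; row.append('(%d,%d,%d)'%tuple(q.round()) if d['z_map'][v,u]>0 else '-')
    print(v,*row)
E
```

```text
250 (-39,60,100) (-34,60,101) (-14,-8,-42) (-11,-9,-43) (-8,-8,-42) (-5,-12,-51) (-3,-12,-51) (3,-12,-51) (6,-13,-52) (9,-8,-42) (11,-8,-42) (25,43,64) (30,43,64)
256 (-40,66,100) (-34,65,99) (-13,-8,-49) (-11,-8,-47) (-8,-8,-48) (-5,-12,-56) (-3,-12,-56) (3,-12,-57) (5,-11,-54) (8,-8,-48) (11,-8,-49) (13,-8,-48) (31,49,65)
262 (-40,72,100) (-34,72,99) (-13,-8,-53) (-10,-8,-54) (-8,-8,-54) (-5,-12,-61) (-3,-12,-61) (3,-13,-62) (5,-12,-61) (8,-9,-54) (10,-8,-54) (13,-8,-54) (31,54,64)
268 (-40,79,100) (-34,78,99) (-12,-8,-59) (-10,-8,-59) (-7,-8,-59) (-5,-13,-67) (-2,-12,-66) (3,-12,-65) (5,-13,-67) (8,-9,-60) (10,-9,-59) (12,-9,-59) (31,59,64)
274 (-40,85,100) (-13,-14,-73) (-10,-15,-76) (-8,-15,-75) (-6,-15,-75) (-4,-13,-72) (-2,-11,-68) (3,-11,-69) (5,-13,-73) (7,-15,-76) (9,-15,-75) (11,-13,-72) (13,-14,-74)
280 (-41,91,100) (-12,-14,-77) (-10,-14,-77) (-8,-14,-78) (-6,-14,-77) (-4,-14,-78) (-2,-14,-77) (3,-14,-77) (5,-13,-76) (6,-15,-79) (9,-14,-78) (11,-14,-77) (13,-13,-76)
286 (-14,-13,-80) (-12,-13,-80) (-10,-14,-81) (-8,-14,-81) (-6,-13,-80) (-4,-14,-81) (-2,-12,-79) (2,-14,-81) (4,-13,-80) (6,-13,-79) (8,-13,-80) (10,-13,-80) (12,-14,-81)
292 (-13,-14,-84) (-12,-13,-83) (-10,-14,-85) (-8,-13,-83) (-6,-13,-83) (-4,-14,-84) (-2,-11,-80) (2,-11,-80) (4,-13,-83) (6,-13,-83) (8,-13,-84) (10,-14,-84) (12,-14,-85)
```

```bash
python3 - <<'E'
from h import *
def low(name,t):
    d=load(name); c=proj(d,t); 
    L=[]
    for v in range(max(0,int(c[1])-50),min(383,int(c[1])+20)):
        for u in range(int(c[0])-30,int(c[0])+30):
            p=p3(d,u,v); q=p-t
            if abs(q[0])<.025 and abs(q[1])<.02: L.append((round(p[2],3),u,v,(q*1000).round().tolist(),d['image'][v,u].tolist()))
    L.sort(key=lambda r:r[0]); print(name,c,len(L)); 
    for r in L[::max(1,len(L)//40)]: print(r)
low('s20',np.array([.544,.2208,.112]))
low('s13',np.array([.4875,.225,.0889]))
E
```

```text
s20 [321.90112935 146.90881906] 454
(np.float64(0.007), 317, 164, [-15.0, 9.0, -105.0], [70, 67, 63])
(np.float64(0.011), 319, 161, [-16.0, 19.0, -101.0], [89, 86, 76])
(np.float64(0.046), 323, 161, [7.0, 6.0, -66.0], [36, 41, 46])
(np.float64(0.055), 320, 165, [13.0, -17.0, -57.0], [30, 40, 53])
(np.float64(0.069), 327, 157, [16.0, 10.0, -43.0], [65, 61, 54])
(np.float64(0.072), 322, 161, [15.0, -13.0, -40.0], [46, 47, 48])
(np.float64(0.078), 326, 159, [21.0, -3.0, -34.0], [91, 81, 71])
(np.float64(0.089), 324, 156, [15.0, -6.0, -23.0], [72, 59, 51])
(np.float64(0.097), 325, 154, [16.0, -4.0, -15.0], [93, 32, 26])
(np.float64(0.107), 324, 152, [14.0, -7.0, -5.0], [104, 13, 8])
(np.float64(0.111), 322, 150, [7.0, -8.0, -1.0], [100, 13, 12])
(np.float64(0.116), 324, 149, [11.0, -4.0, 4.0], [98, 14, 14])
(np.float64(0.123), 321, 146, [1.0, -6.0, 11.0], [99, 4, 2])
(np.float64(0.127), 319, 144, [-6.0, -7.0, 15.0], [102, 23, 22])
(np.float64(0.132), 322, 144, [2.0, -5.0, 20.0], [70, 12, 8])
(np.float64(0.152), 327, 140, [12.0, 1.0, 40.0], [54, 47, 36])
(np.float64(0.156), 319, 136, [-11
[... 3744 characters left out ...]
.197), 302, 116, [-14.0, -15.0, 108.0], [18, 16, 14])
(np.float64(0.2), 311, 121, [17.0, -14.0, 111.0], [6, 8, 8])
(np.float64(0.203), 302, 114, [-15.0, -14.0, 114.0], [27, 24, 14])
(np.float64(0.206), 306, 114, [-6.0, -8.0, 117.0], [13, 12, 13])
(np.float64(0.209), 308, 118, [9.0, -18.0, 120.0], [10, 10, 11])
(np.float64(0.213), 304, 114, [-6.0, -17.0, 124.0], [12, 12, 13])
(np.float64(0.216), 308, 114, [4.0, -12.0, 128.0], [7, 9, 6])
(np.float64(0.22), 301, 110, [-18.0, -17.0, 131.0], [10, 9, 9])
(np.float64(0.222), 314, 117, [25.0, -13.0, 133.0], [12, 12, 11])
(np.float64(0.227), 311, 115, [17.0, -17.0, 138.0], [15, 13, 13])
(np.float64(0.293), 314, 99, [23.0, -19.0, 204.0], [52, 45, 38])
```

The scene camera confirms it independently: the fingers really end about 36 mm above the reported TCP. I'll retreat, go lower (TCP z ≈ 0.062, real finger end ≈ 0.098), and push.

Request:
send_rows:
  commands:
    - [-1,-2,0,0,0]
    - [-1,-4,0,0,0]
    - [-1,-5.2,0,0,0]
    - [-1,-5.5,0,0,0]
    - [-1,-5.5,0,0,0]
    - [-1,-5.5,0,2,0]
    - [-1,-5.5,0,4,0]
    - [-1,-5.5,0,5,0]
    - [-1,-5.5,0,5,0]

```text
time: 25.55
tcp_pos: [0.4883, 0.2215, 0.0608]
tcp_rot: [1.0, -0.011, -0.001, 0.0]
contact_force: [-0.1, -0.0, 1.1]
finger_gap: 0.001
```

Request:
send_rows:
  commands:
    - [-1,0.5,0,0,0]
    - [-1,1,0,0,0]
    - [-1,1.5,0,0,0]
    - [-1,1.8,0,0,0]
    - [-1,2.1,0,0,0]

```text
time: 26.05
tcp_pos: [0.51, 0.2215, 0.0623]
tcp_rot: [1.0, -0.011, 0.0, -0.0]
contact_force: [-1.3, -0.1, -0.2]
finger_gap: 0.007
```

Request:
send_rows:
  commands:
    - [-1,0.4,0,0,0]
    - [-1,0.8,0,0,0]
    - [-1,1.2,0,0,0]

```text
time: 26.35
tcp_pos: [0.5209, 0.2213, 0.0621]
tcp_rot: [1.0, -0.01, -0.001, 0.0]
contact_force: [-8.8, -1.4, 13.4]
finger_gap: -0.001
```

```bash
python3 - <<'E'
from h import *
d=snap('wrist','w21.png'); s=snap('scene','s21.png'); a=s['image'][:,:,::-1]; b=d['image'][:,:,::-1]
cv2.imwrite('pics/c8.png',np.hstack([cv2.resize(a[95:195,270:370],(400,400),interpolation=cv2.INTER_CUBIC),cv2.resize(b[170:300,200:330],(400,400),interpolation=cv2.INTER_CUBIC)]))
o=ctrl.get_obs(); t=o['tcp_pos'];print(t,w2g(t),o['contact_force'])
for v in(215,222,230,236): 
  for u in (272,280,288): p=p3(d,u,v);print(u,v,d['image'][v,u],w2g(p).round(4),p[2].round(4))
E
```

```text
[0.52127857 0.22135965 0.06222231] [0.01076759 0.11331469] [-2.59823423 -0.38441685  4.89777434]
272 215 [122 116 103] [0.0236 0.1049] 0.0108
280 215 [121 116 103] [0.0295 0.105 ] 0.011
288 215 [112 107  96] [0.0352 0.1054] 0.012
272 222 [122 116 104] [0.0235 0.1004] 0.0133
280 222 [122 117 102] [0.0296 0.0993] 0.0104
288 222 [71 68 61] [0.0355 0.0996] 0.0112
272 230 [70 67 58] [0.0238 0.0928] 0.0101
280 230 [73 69 62] [0.0297 0.0934] 0.0118
288 230 [40 38 35] [0.0356 0.0934] 0.0116
272 236 [48 43 40] [0.0237 0.089 ] 0.0126
280 236 [44 39 35] [0.0297 0.089 ] 0.0127
288 236 [24 22 19] [0.0357 0.0887] 0.012
```

View pics/c8.png

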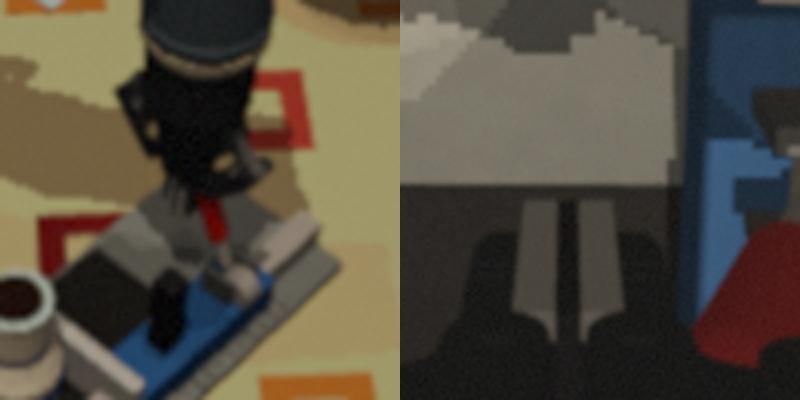

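The lever tip met the flared knuckle, so this was too low. The fingertip should overlap the lever tip by only about 12 mm, so I'll set the TCP to z ≈ 0.074.

Request:
send_rows:
  commands:
    - [-1,-0.8,0,0,0]
    - [-1,-1.6,0,0,0]
    - [-1,-1.6,0,0,0]
    - [-1,-1.6,0,-1.2,0]
    - [-1,-1.6,0,-1.2,0]
    - [-1,-0.8,0,-1.2,0]
    - [-1,-0.2,0,-1.2,0]
    - [-1,0.2,0,-1.2,0]
    - [-1,0.2,0,-1.2,0]

```text
time: 27.35
tcp_pos: [0.5239, 0.2211, 0.0736]
tcp_rot: [1.0, -0.011, -0.0, 0.0]
contact_force: [-0.0, 0.7, 0.3]
finger_gap: -0.001
```

Request:
send_rows:
  commands:
    - [-1,0.3,0,0,0]
    - [-1,0.6,0,0,0]
    - [-1,0.6,0,0,0]

```text
time: 27.65
tcp_pos: [0.5297, 0.2212, 0.074]
tcp_rot: [1.0, -0.011, 0.0, -0.0]
contact_force: [-1.7, -0.1, 0.9]
finger_gap: 0.0
```

Request:
send_rows:
  commands:
    - [-1,0.3,0,0,0]
    - [-1,0.6,0,0,0]
    - [-1,0.6,0,0,0]

```text
time: 27.95
tcp_pos: [0.536, 0.221, 0.074]
tcp_rot: [1.0, -0.011, 0.0, -0.0]
contact_force: [-1.0, -0.5, 1.4]
finger_gap: 0.001
```

Light contact now, and the lever is moving freely. I'll continue.

Request:
send_rows:
  commands:
    - [-1,0.3,0,-0.1,0]
    - [-1,0.6,0,-0.2,0]
    - [-1,0.8,0,-0.3,0]
    - [-1,0.8,0,-0.3,0]

```text
time: 28.35
tcp_pos: [0.544, 0.2207, 0.077]
tcp_rot: [1.0, -0.011, 0.0, -0.0]
contact_force: [-0.3, 0.7, -0.7]
finger_gap: -0.001
```

```bash
python3 pad.py t22; python3 - <<'E'
from h import *
d=snap('wrist','w22.png'); s=snap('scene','s22.png'); a=s['image'][:,:,::-1]; b=d['image'][:,:,::-1]
cv2.imwrite('pics/c8.png',np.hstack([cv2.resize(a[95:195,270:370],(400,400),interpolation=cv2.INTER_CUBIC),cv2.resize(b[150:330,170:350],(400,400),interpolation=cv2.INTER_CUBIC)]))
E
```

```text
[0.03346184 0.11310618] 0.07704862953316824 [-0.27568369  0.70508145 -0.70380293]
[124. 164. 166. 148. 143. 148. 148. 140. 145. 160. 168. 168. 142. 109.
 105. 106. 110. 110.]
[ 86. 139. 171. 168. 152. 147. 149. 152. 140. 156. 176. 178. 168. 143.
 120. 116. 116. 115.]
```

View pics/c8.png

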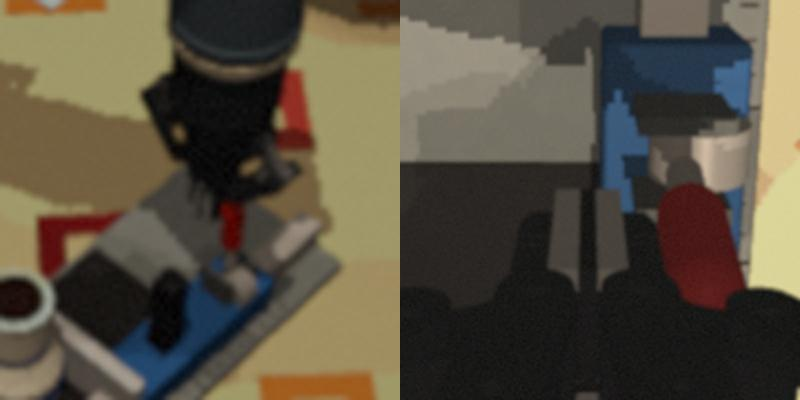

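The lever is about upright and the pad is unchanged. I'll keep pushing towards the locked side.

Request:
send_rows:
  commands:
    - [-1,0.4,0,0,0]
    - [-1,0.8,0,0,0]
    - [-1,1.2,0,0,0]
    - [-1,1.2,0,0,0]

```text
time: 28.9
tcp_pos: [0.5562, 0.2206, 0.077]
tcp_rot: [1.0, -0.011, 0.0, -0.0]
contact_force: [-0.4, -0.2, 0.3]
finger_gap: -0.0
```

Request:
send_rows:
  commands:
    - [-1,0.4,0,0.1,0]
    - [-1,0.8,0,0.2,0]
    - [-1,1.0,0,0.3,0]
    - [-1,1.0,0,0.3,0]

```text
time: 29.3
tcp_pos: [0.5655, 0.2205, 0.074]
tcp_rot: [1.0, -0.01, -0.0, -0.0]
contact_force: [-3.0, -0.3, 4.4]
finger_gap: -0.003
```

```bash
python3 pad.py t23; python3 - <<'E'
from h import *
d=snap('wrist','w23.png'); s=snap('scene','s23.png'); a=s['image'][:,:,::-1]; b=d['image'][:,:,::-1]
cv2.imwrite('pics/c8.png',np.hstack([cv2.resize(a[95:195,270:370],(400,400),interpolation=cv2.INTER_CUBIC),cv2.resize(b[150:330,170:350],(400,400),interpolation=cv2.INTER_CUBIC)]))
E
```

```text
[0.05494904 0.11342761] 0.07402366200321286 [-3.04152886 -0.34497666  4.44675227]
[124. 164. 166. 148. 143. 148. 148. 140. 145. 160. 168. 168. 142. 109.
 105. 106. 110. 110.]
[ 88. 141. 172. 170. 154. 149. 151. 154. 143. 158. 178. 181. 170. 146.
 122. 118. 119. 117.]
```

View pics/c8.png

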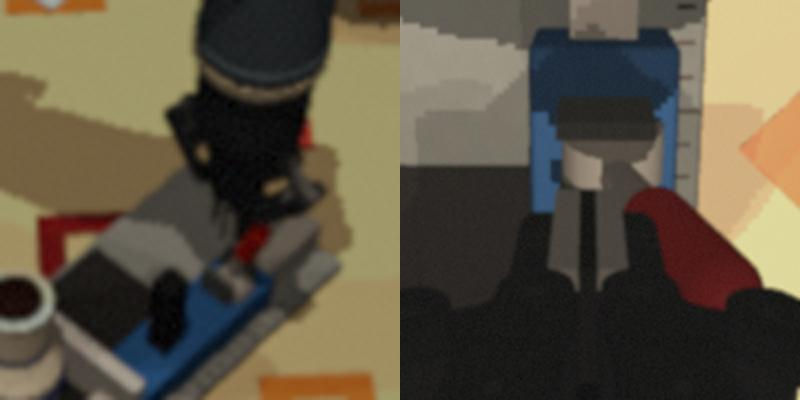

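Request:
send_rows:
  commands:
    - [-1,0.4,0,0.1,0]
    - [-1,0.8,0,0.1,0]
    - [-1,0.8,0,0.1,0]

```text
time: 29.75
tcp_pos: [0.5731, 0.2203, 0.0726]
tcp_rot: [1.0, -0.01, -0.001, 0.0]
contact_force: [-3.2, 0.8, 1.0]
finger_gap: -0.001
```

Request:
send_rows:
  commands:
    - [-1,0.4,0,0,0]
    - [-1,0.8,0,0,0]
    - [-1,0.8,0,0,0]

```text
time: 30.05
tcp_pos: [0.5803, 0.2197, 0.072]
tcp_rot: [1.0, -0.01, -0.001, 0.0]
contact_force: [-5.4, 0.4, -0.5]
finger_gap: 0.001
```

```bash
python3 pad.py t24; python3 - <<'E'
from h import *
d=snap('wrist','w24.png'); s=snap('scene','s24.png'); a=s['image'][:,:,::-1]; b=d['image'][:,:,::-1]
cv2.imwrite('pics/c8.png',np.hstack([cv2.resize(a[95:195,270:370],(400,400),interpolation=cv2.INTER_CUBIC),cv2.resize(b[150:330,170:350],(400,400),interpolation=cv2.INTER_CUBIC)]))
E
```

```text
[0.06976941 0.11289687] 0.07202537877617443 [-5.41515807  0.37082051 -0.53635366]
[124. 164. 166. 148. 143. 148. 148. 140. 145. 160. 168. 168. 142. 109.
 105. 106. 110. 110.]
[ 82. 139. 173. 170. 155. 150. 152. 154. 140. 156. 178. 181. 170. 145.
 124. 120. 120. 118.]
```

View pics/c8.png

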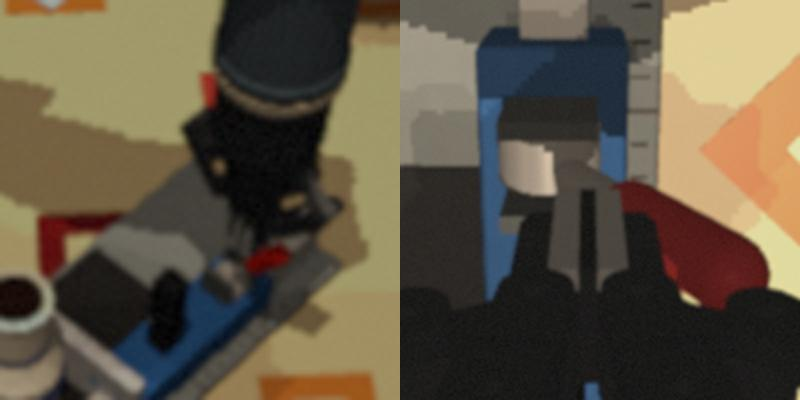

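Request:
send_rows:
  commands:
    - [-1,0.4,0,0,0]
    - [-1,0.8,0,0,0]
    - [-1,0.8,0,0,0]

```text
time: 30.5
tcp_pos: [0.5861, 0.2198, 0.0722]
tcp_rot: [1.0, -0.01, -0.003, 0.001]
contact_force: [-14.8, 0.3, 5.9]
finger_gap: 0.0
```

Request:
send_rows:
  commands:
    - [-1,0.3,0,0,0]
    - [-1,0.5,0,0,0]
    - [-1,0.5,0,0,0]

```text
time: 30.8
tcp_pos: [0.5869, 0.2198, 0.0718]
tcp_rot: [1.0, -0.009, -0.006, 0.002]
contact_force: [-27.2, -0.5, 11.2]
finger_gap: 0.001
```

```bash
python3 pad.py t25; python3 - <<'E'
from h import *
d=snap('wrist','w25.png'); s=snap('scene','s25.png'); a=s['image'][:,:,::-1]; b=d['image'][:,:,::-1]
cv2.imwrite('pics/c8.png',np.hstack([cv2.resize(a[95:195,270:370],(400,400),interpolation=cv2.INTER_CUBIC),cv2.resize(b[150:330,170:350],(400,400),interpolation=cv2.INTER_CUBIC)]))
E
```

```text
[0.07635773 0.11318459] 0.07181103920519072 [-27.21314799  -0.50310345  11.19635068]
[124. 164. 166. 148. 143. 148. 148. 140. 145. 160. 168. 168. 142. 109.
 105. 106. 110. 110.]
[100. 155. 176. 168. 157. 154. 153. 152. 133. 149. 174. 178. 156. 126.
 120. 120. 120. 119.]
```

View pics/c8.png

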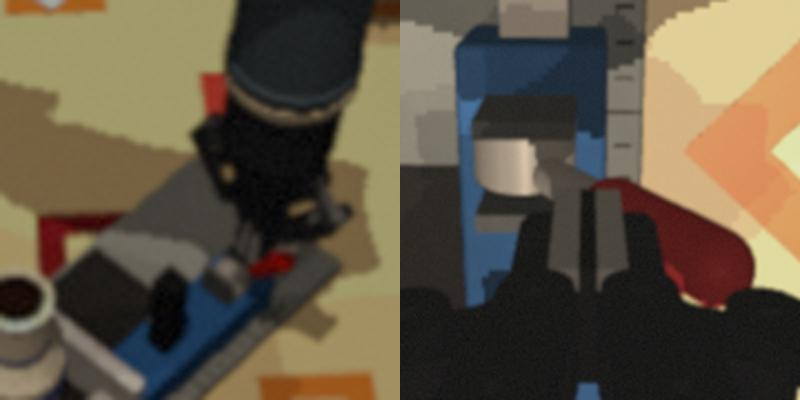

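The lever is at its stop: the force climbs with no further movement. I'll back off and lift clear.

Request:
send_rows:
  commands:
    - [-1,-0.7,0,0,0]
    - [-1,-1.5,0,0,0]
    - [-1,-2.5,0,-1,0]
    - [-1,-3,0,-4,0]
    - [-1,-3,0,-8,0]
    - [-1,-3,0,-11,0]
    - [-1,-7,0,-12,0]
    - [-1,-10,0,-12,0]
    - [-1,-11,0,-12,0]
    - [-1,-11,0,-12,0]

```text
time: 31.95
tcp_pos: [0.484, 0.2222, 0.1942]
tcp_rot: [1.0, -0.01, 0.001, -0.0]
contact_force: [1.0, 0.4, 0.2]
finger_gap: -0.002
```

```bash
python3 pad.py t26; python3 - <<'E'
from h import *
d=snap('wrist','w26.png'); s=snap('scene','s26.png'); a=s['image'][:,:,::-1]; b=d['image'][:,:,::-1]
cv2.imwrite('pics/c8.png',np.hstack([cv2.resize(a[110:240,225:355],(400,400),interpolation=cv2.INTER_CUBIC),cv2.resize(b[100:300,200:400],(400,400),interpolation=cv2.INTER_CUBIC)]))
t=load('t26')['image'][:,:,::-1]; cv2.imwrite('pics/c9.png',cv2.resize(t[140:240,140:300],(800,500),interpolation=cv2.INTER_CUBIC))
E
```

```text
[-0.02655236  0.11340321] 0.19417918630116152 [1.023051   0.4117572  0.23370395]
[124. 164. 166. 148. 143. 148. 148. 140. 145. 160. 168. 168. 142. 109.
 105. 106. 110. 110.]
[ 94. 142. 162. 154. 142. 138. 138. 141. 125. 143. 164. 165. 143. 114.
 108. 107. 107. 106.]
```

View pics/c8.png

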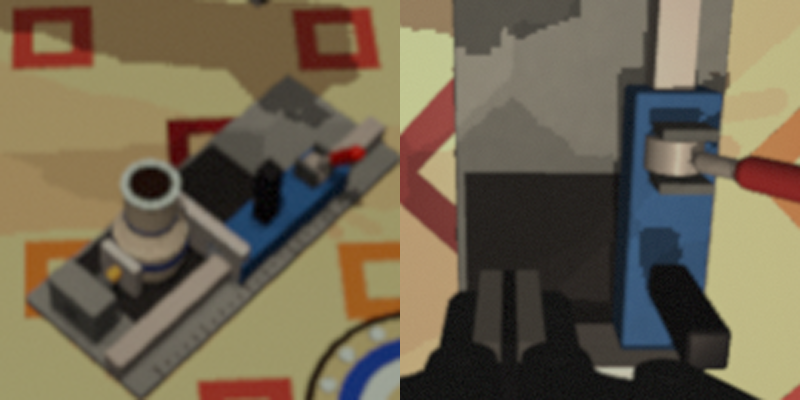

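View pics/c9.png

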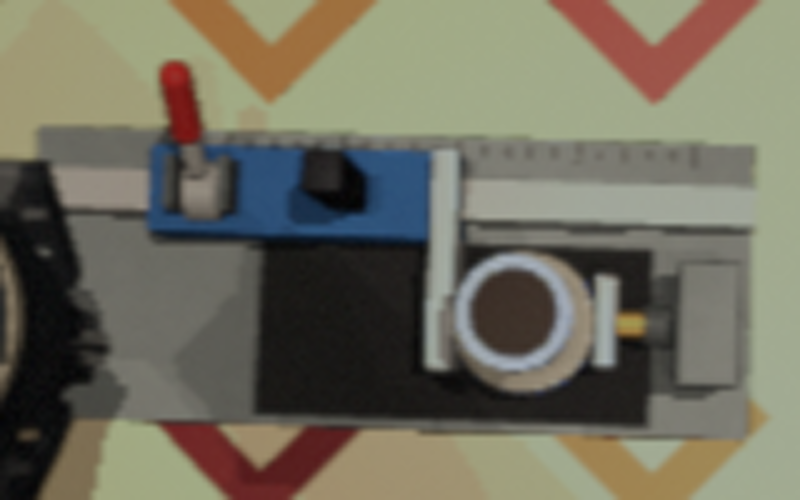

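```bash
python3 - <<'E'
from h import *
d=load('t26')
print('tip',w2g(pz(d,140+174/5,140+74/5,.118)),p3(d,175,155), 'rim',w2g(pz(d,140+514/5,140+310.5/5,.132)),'belly',w2g(pz(d,140+520/5,140+322/5,.06)))
s=load('s26'); 
x,y=g2w(0,-.043); print(proj(s,[x,y,.132]), 225+150*130/400, 110+185*130/400)
E
```

```text
tip [0.10300134 0.11101964] [0.61123182 0.21424625 0.12691927] rim [-0.0012073  -0.04861813] belly [-0.00233558 -0.04663063]
[275.02269349 168.73924541] 273.75 170.125
```

```bash
python3 - <<'E'
from h import *
print(ctrl.sign_off())
E
```

```text
the job is handed in; nothing more can be done
None
```

I handed the job in with the vase standing pinched on the caliper bed and the cam lever locked. No verdict was reported.

**What I did:** I gripped the vase by the neck, stood it between the jaws and let go. Then I pushed the post until the pad gave about 9 mm, and pushed the lever over to its stop.

**Last checks before hand-in:**

| Check | Result |
|---|---|
| Vase | Upright, about 2 mm off the line of measurement |
| Pad travel | About 9 mm, which I estimate as 5.5 to 6 N of squeeze |
| Lever | Tip 43 mm to the +x side of its pivot, about 37° over, at its stop |
| Tumblers | Never approached; seen standing in place mid-run, not measured at the end |
| Robot | Clear of everything, contact force about zero |
| Time | About 32 s of the 72 s allowed |

**What went wrong on the way:**
- **Finger length:** two cameras showed the shut fingers ending about 36 mm above the stated TCP. Because of this, my first lever push jammed on the lever tip.
- **Jam force:** the tool force peaked at about 86 N up and 49 N sideways. That is under the 120 N wrist limit. If it counted as the gripper's body pressing, it was over the 40 N limit.
- **Jaw slip:** the jam pushed the jaw back about 2 mm and turned the lever about 0.15 rad. I pushed the jaw shut again to about 6 N before flipping the lever.
- **Other lever attempts:** one push passed over the lever and another touched the knuckle lightly. The fourth flipped it without moving the jaw by more than about 0.5 mm.

**Not confirmed:**
- **Seat position:** I never located the seat point itself. The vase ended at about y = -0.047 m in the caliper frame, which should be inside the 55 mm limit.
- **Squeeze force:** it was never read directly. I worked it out from pad travel and the push force, which agreed at the one point where I compared them.

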